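# Square up control boards and clip them in the carrier

## Task

Swing the carrier's sprung hold-down bar fully open. Then take the two or three loose circuit boards one at a time, longest first: slide each along the bench fully home into the corner of the aluminium stop, its short end flat against the long wall and its long side against the short wall, let go, then grip it afresh and lay it flat in the bay of its own length. When all the boards are in, clip the bar back down onto their edges, and leave the other things on the bench alone.

Things in the scene. Friction and masses are not known exactly. Their poses are not given: they have to be found in the camera images.
- board_long_c (a point): Longest of the loose circuit boards (aluminium underneath, green on top): 80 long (its x axis) x 40 wide (y) x 8 mm thick (z, up), about 50 g; low parts on top. The point is the board's centre, half-way up. Either end may go first. Absent in some runs.
- board_long: The longest board itself, with its origin at the centre of its underside.
- board_mid_c (a point): Middle of the loose circuit boards (aluminium underneath, green on top): 68 long (its x axis) x 40 wide (y) x 8 mm thick (z, up), about 50 g; low parts on top. The point is the board's centre, half-way up. Either end may go first. Absent in some runs.
- board_mid: The middle board itself, with its origin at the centre of its underside.
- board_short_c (a point): Shortest of the loose circuit boards (aluminium underneath, green on top): 56 long (its x axis) x 40 wide (y) x 8 mm thick (z, up), about 50 g; low parts on top. The point is the board's centre, half-way up. Either end may go first. Absent in some runs.
- board_short: The shortest board itself, with its origin at the centre of its underside.
- stop_corner (a point): Inner corner of the aluminium L-shaped stop fixed to the bench, where the inner faces of its two walls meet, 4 mm above the bench (half a board's thickness). A squared board lies on the bench at -x, -y of it, its length along x: centre at x = -(length/2), y = -20 mm.
- stop: The same stop, 12 mm tall; origin in the corner at bench level, same axes. Long wall: inner face x = 0, from y = -64 to +12 mm, 14 mm thick. Short wall: inner face y = 0, only from x = -22 to 0 mm, 12 mm thick; past its end both long sides of a squared board are free for the fingers.
- bay_long (a point): Where the centre of the longest board belongs in its bay of the grey carrier, 10 mm above the bench (bay floor 6 mm above it). The board's length goes along y here, its width along x. The bay is 84 x 44 mm between ribs and stubs 5 mm tall.
- bay_mid (a point): Where the centre of the middle board belongs in its bay of the grey carrier, 10 mm above the bench (bay floor 6 mm above it). The board's length goes along y here, its width along x. The bay is 72 x 44 mm between ribs and stubs 5 mm tall.
- bay_short (a point): Where the centre of the shortest board belongs in its bay of the grey carrier, 10 mm above the bench (bay floor 6 mm above it). The board's length goes along y here, its width along x. The bay is 60 x 44 mm between ribs and stubs 5 mm tall.
- carrier: Grey carrier fixed to the bench, base 128 (x) x 252 (y) x 6 mm, the bays in a row along y; origin under the row's middle line, base from x = -34 to +94 mm, a 40 mm wide tongue in the middle to +134. Along the long sides of a bay there are only stubs, 5 mm thick and 9 mm long, at its corners: the middle is free for the fingers, 60 mm deep on the hinge side.
- bar (a joint): Angle of the carrier's steel hold-down bar: 0 clipped down on the empty carrier, about 0.035 when down on boards, 1.9 rad fully open, swung up and back. An over-centre spring holds it at either end with about 0.3 N m, falling to nothing at 0.95 rad; past that it snaps over by itself.
- bar_hinge (a point): Middle of the bar's hinge line, 22 mm above the bench, 72 mm to +x of the bays' centre line; axes are those of the carrier (y along the hinge and along the row of bays, x from the bays towards the hinge, z up). The hinge posts, 30 mm tall, stand 110 mm to either side; in the middle a spring strut up to 40 mm tall runs 60 mm back in +x.
- bar_mid (a point): Middle of the bar itself, an 8 x 8 mm steel bar 248 mm long parallel to the hinge, 59 mm from the hinge line, carried by an arm at each end; turns with the bar (its axes equal the carrier's when the joint is 0). Shut, it lies 16 mm above the bench over the boards' hinge-side edges; open, 80 mm above the bench, 11 mm beyond the hinge line.
- bar_tab (a point): Tip of the black tab in the middle of the bar, 30 wide (y) x 6 (x) x 46 mm tall; turns with the bar. Shut, it stands upright with its tip 66 mm above the bench: push it towards the hinge to open. Open, it points back past the hinge; to shut, push the bar itself from the hinge's far side, beside the tab.
- multimeter: Bystander: green and black handheld meter, 75 x 140 x 40 mm. Leave it alone. Origin: centre of its underside.
- bit_box: Bystander: open yellow box of screwdriver bits, 75 x 95 x 36 mm. Leave it alone. Origin: centre of its underside.
- screwdriver: Bystander: a screwdriver, about 200 mm long, lying at the left. Leave it alone. Origin: centre of its underside.
Mind the look-alikes: they are no part of the job. What is shaped like the board_mid but black or yellow is not meant.

How it is judged:
By the outcome, as a careful person would: the job done as asked, in the order asked, and still so for the second after the job is handed in, with the robot touching nothing.
Of board_long, board_mid, board_short only 2 to 3 are there at a start; the rules pass over those that are not, and their reading is None.
At some moment in a run one of board_long, board_mid, board_short may be knocked a few centimetres aside while the robot is not near it.
Once in a run the grip may slacken for a moment while it holds something.
It also fails if it takes over 210 s, if anything falls off the work surface, if the arm or the gripper's body presses on something with over 40 N, if the wrist force passes 120 N, or if a joint passes its speed limit or range.

## Robot

A 6-joint arm with a two-finger parallel gripper is mounted at the origin on the work surface. World frame = base frame: x ahead of the robot, y to its left, z up, the work surface at z = 0. Lengths are in m, angles in rad, forces in N, time in s.
With the tool pointing down it reaches from about 0.35 to 0.725 m from the base axis. Payload 6 kg.
Tool frame: the origin (TCP) lies at the very end of the fingers, on their centre line; the grasp point (between the pads) lies arm.grip_point_offset behind it (arm.grip_point_offset is the distance from the TCP to the grasp point, in m); z points along the fingers, y is the line along which they close (so a half turn about z gives the same grasp; the last joint's range is limited). The gripper opens to 85 mm and grips with 20 to 120 N. Pads are 22 mm wide; open, the fingers measure 114 mm over their backs; the gripper's body (76 mm by 85 mm) begins 54 mm behind the grasp point. The pads swing forward as they close: fully open they stand 13 mm farther back than shut.
Start: joints at [1.529, 0.04, 0.085, 0, -1.615, -0.334], TCP at [0.22, 0.558, 0.231] pointing down, gripper open.
Joint ranges: [-2.56, 2.56], [-1.29, 2.01], [-1.08, 1.49], [-3.29, 1.98], [-2.81, -0.18], [-2.99, 2.99]. Speed limits (rad/s): [2.57, 2.57, 3.01, 3.14, 3.14, 3.14].

## Interface

Orientations are given as a unit quaternion [w, x, y, z].
In Python, from workcell import arm gives the robot as it stands.
- The arm moves only by the tool arm_command, never from a script. Its argument "targets" is a list that holds one entry, the list of rows, each a list of 7 numbers: the opening, from 0 (shut) to 1 (fully open), then the shift along the tool's x, y, z in mm, then the turn, a rotation vector about the tool's x, y, z in rad. In form: [[[hand, dx, dy, dz, ax, ay, az], ...]]. A call has 1 to 5 rows; each row shifts and turns the commanded pose from where the row before left it, along the tool's axes as they then stand; what a row does not reach is not made up. A row lasts 1/10 s, in which the tool goes at most 50 mm and 8.59 degrees, less where a joint would pass 70% of its speed; a pose out of reach is approached as far as the arm can. A call is refused whole if a number of a shift passes 50 or a number of a turn 0.15, either way. A call with a gripper value outside its range is refused whole. The fingers move at their own pace and stop on an object; "squeeze" is the grip in N (left out, the last holds). Time passes only in rows, so rows that do not move let the fingers close. It gives the time, the measured TCP pose, the force, the opening and the grip force at its end, in the units of the state.
- arm.observe(): the state, without advancing time (a new reading comes with each control period).
- arm.read_camera(name): name is "scene" or "top" or "wrist"; returns a dict with "frame" (480x640x3 uint8, blue, green, red), "fx", "fy", "cx", "cy" (pixels), "k1" (the pictures are not rectified: a ray, as slopes to the right and down, at radius r is drawn at 1 + k1 r^2 times it, then the intrinsics apply), "world_to_cam" (4x4, takes a point from world to camera coordinates); the wrist camera has in their place "hand_eye" (4x4, takes a point from camera to tool coordinates, whose origin is the TCP and whose axes are the flange's). Camera axes: x right, y up, looking along -z (the intrinsics and any distortion apply to the point x, -y, -z); pixel columns grow to the right and rows downward; lengths in m; the calibration is good to about 2 mm. A picture is of the moment at which its call begins: read the wrist's pose just before it. There is no depth.
- arm.finish_job(): hands the job in; it is judged then, once.
The state is a dict: "time": time; "q": joint angles; "dq": joint speeds; "joint_efforts": joint torques, N m; "ee_pos": TCP position; "tcp_rot": TCP orientation; "wrist_force": force on the tool from outside, world axes, zero at the start; "moment": the same for the moment, N m; "grip_width": finger opening in m; "gripper_force": force on a finger pad.
Only numpy, scipy, OpenCV 4.12 (cv2) and the standard library are available. Lean on these libraries where they do the work, as an engineer would, in place of code of your own. Each camera call takes 0.05 s, during which the arm holds its last target. There are 200 camera calls.

## Working session

There is one attempt and no reset: what is moved stays moved. The work goes in short steps, Python scripts to look and compute and a tool call to move; the robot and the scene stay as the last step left them, time stands still between calls to the robot, and variables do not carry over. Pictures are saved under pics/ and viewed, at most 14 in all, crops included, and the job is handed in when it is done.

Besides the shell and the picture viewer there is one more tool, called by a JSON object that holds its "api" and its "payload", one argument or row to a line. arm_command: Moves the arm, as the interface text tells. Its arguments: {"type":"object","properties":{"targets":{"type":"array","items":{"type":"array","items":{"type":"array","items":{"type":"number"}}}},"squeeze":{"type":"number"}},"required":["targets"]}

```bash
ls; mkdir -p pics
cat > h.py <<'E'
import numpy as np, cv2
from workcell import arm
from scipy.spatial.transform import Rotation as R
def cam(n):
    s=arm.observe(); c=arm.read_camera(n)
    if n=='wrist':
        T=np.eye(4); q=s['tcp_rot']; T[:3,:3]=R.from_quat([q[1],q[2],q[3],q[0]]).as_matrix(); T[:3,3]=s['ee_pos']
        c['c2w']=T@c['hand_eye']
    else: c['c2w']=np.linalg.inv(c['world_to_cam'])
    return c
def ray(c,uv):
    K=np.array([[c['fx'],0,c['cx']],[0,c['fy'],c['cy']],[0,0,1.]])
    p=cv2.undistortPoints(np.array(uv,float).reshape(-1,1,2),K,np.array([c['k1'],0,0,0.]))[:,0]
    d=np.c_[p[:,0],-p[:,1],-np.ones(len(p))]@c['c2w'][:3,:3].T
    return c['c2w'][:3,3],d
def onz(c,uv,z):
    o,d=ray(c,uv); return o+d*((z-o[2])/d[:,2])[:,None]
def px(c,P):
    P=np.atleast_2d(P); w=np.linalg.inv(c['c2w']); p=P@w[:3,:3].T+w[:3,3]
    a=np.c_[p[:,0]/-p[:,2],-p[:,1]/-p[:,2]]; a=a*(1+c['k1']*(a**2).sum(1))[:,None]
    return a*[c['fx'],c['fy']]+[c['cx'],c['cy']]
def st():
    s=arm.observe(); q=s['tcp_rot']; M=R.from_quat([q[1],q[2],q[3],q[0]]).as_matrix()
    return s,M
E
python3 - <<'E'
from h import *
for n in('top','scene','wrist'):
    c=cam(n); cv2.imwrite(f'pics/{n}0.png',c['frame']); print(n,c['fx'],c['k1'],c['c2w'].round(3).tolist())
s=arm.observe(); print({k:np.round(v,3).tolist() for k,v in s.items()}, arm.grip_point_offset)
E
```

```text
pics
top 510.42245760885663 -0.05118243738898748 [[-0.011, 0.988, -0.156, 0.408], [-1.0, -0.009, 0.013, 0.019], [0.012, 0.156, 0.988, 1.259], [0.0, 0.0, 0.0, 1.0]]
scene 558.2334389823487 0.005579705970751916 [[-0.767, -0.547, 0.335, 1.005], [0.642, -0.658, 0.395, 0.466], [0.004, 0.518, 0.856, 1.125], [0.0, 0.0, 0.0, 1.0]]
wrist 364.836681309046 -0.01059068419399636 [[-0.367, 0.879, 0.304, 0.298], [-0.93, -0.348, -0.119, 0.526], [0.002, -0.327, 0.945, 0.374], [0.0, 0.0, 0.0, 1.0]]
{'time': 0.15, 'q': [1.529, 0.041, 0.084, -0.0, -1.616, -0.334], 'dq': [-0.002, -0.002, 0.002, 0.002, 0.001, -0.002], 'joint_efforts': [-0.002, -36.861, 34.77, 6.936, -0.004, 0.0], 'ee_pos': [0.22, 0.558, 0.231], 'tcp_rot': [0.001, 0.982, -0.187, -0.0], 'wrist_force': [0.652, -0.193, -0.49], 'moment': [-0.007, 0.023, -0.047], 'gripper_force': 0.0, 'grip_width': 0.085} 0.0187
```

View pics/top0.png

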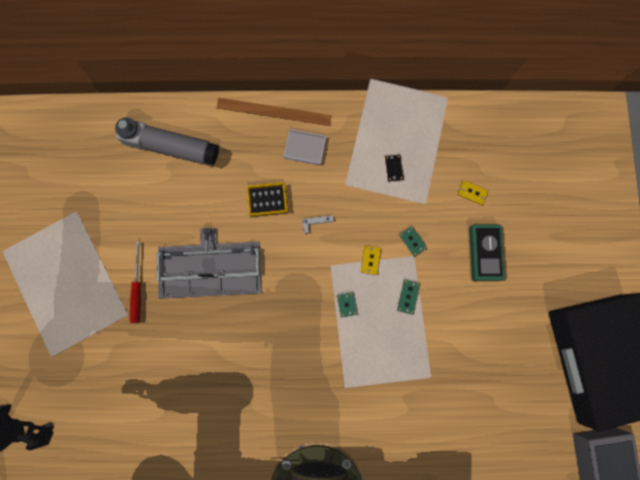

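View pics/scene0.png

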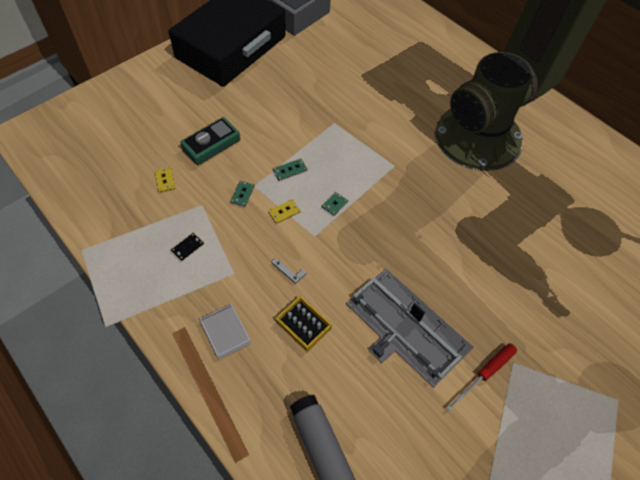

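The top view shows the green boards at (347,304), (408,297) and (413,241). The look-alikes are yellow at (371,261) and (473,193), and black at (394,168). The carrier is at (209,270) with its strut up (+x), and the stop is at (318,222). The green ones are the ones meant. I'll confirm that in an enlarged crop and measure them.

```bash
cat > boards.py <<'E'
from h import *
def boards(c,z=0.008,lo=(60,60,30),hi=(95,255,255),amin=60):
    hsv=cv2.cvtColor(c['frame'],cv2.COLOR_BGR2HSV); m=cv2.inRange(hsv,lo,hi)
    m=cv2.morphologyEx(m,cv2.MORPH_CLOSE,np.ones((5,5)))
    out=[]
    for k in cv2.findContours(m,0,cv2.CHAIN_APPROX_NONE)[0]:
        if cv2.contourArea(k)<amin: continue
        uv=k[:,0].astype(float); P=onz(c,uv,z)[:,:2]
        r=cv2.minAreaRect((P*1000).astype(np.float32)); b=cv2.boxPoints(r)
        e=[b[1]-b[0],b[2]-b[1]]; l=[np.hypot(*v) for v in e]; i=int(l[1]>l[0])
        out.append((uv.mean(0).round(0),np.round(r[0],1),round(float(max(l)),1),round(float(min(l)),1),round(float(np.degrees(np.arctan2(e[i][1],e[i][0]))%180),1)))
    return out
if __name__=='__main__':
    for n in('top','scene'):
        c=cam(n)
        for o in boards(c): print(n,*o)
        if n=='top':
            f=c['frame']; a=cv2.resize(f[220:320,145:345],None,fx=4,fy=4,interpolation=cv2.INTER_CUBIC)[:,:800]
            b=cv2.resize(f[150:330,320:500],None,fx=3,fy=3,interpolation=cv2.INTER_CUBIC)
        else:
            a2=cv2.resize(f:=c['frame'][230:390,260:480],None,fx=3.6,fy=3.6,interpolation=cv2.INTER_CUBIC); cv2.imwrite('pics/sc1.png',a2)
    cv2.imwrite('pics/b1.png',b);
E
python3 boards.py
```

```text
top [347. 304.] [441.7 -78.8] 51.7 37.4 9.1
top [408. 297.] [ 458.5 -230.4] 75.0 37.4 165.1
top [413. 241.] [ 596.4 -247.3] 63.2 37.2 33.1
top [487. 253.] [ 566.7 -431.8] 136.1 78.7 179.5
scene [334. 203.] [440.4 -77.9] 55.0 38.2 12.2
scene [242. 193.] [ 595.2 -245.5] 65.6 38.2 33.4
scene [290. 169.] [ 457.2 -229. ] 77.9 37.7 164.9
scene [212. 143.] [ 556.7 -434.4] 146.0 91.9 179.3
```

View pics/b1.png

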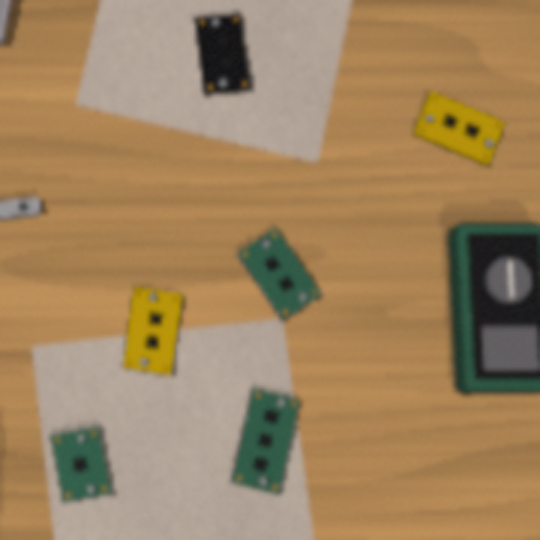

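View pics/sc1.png

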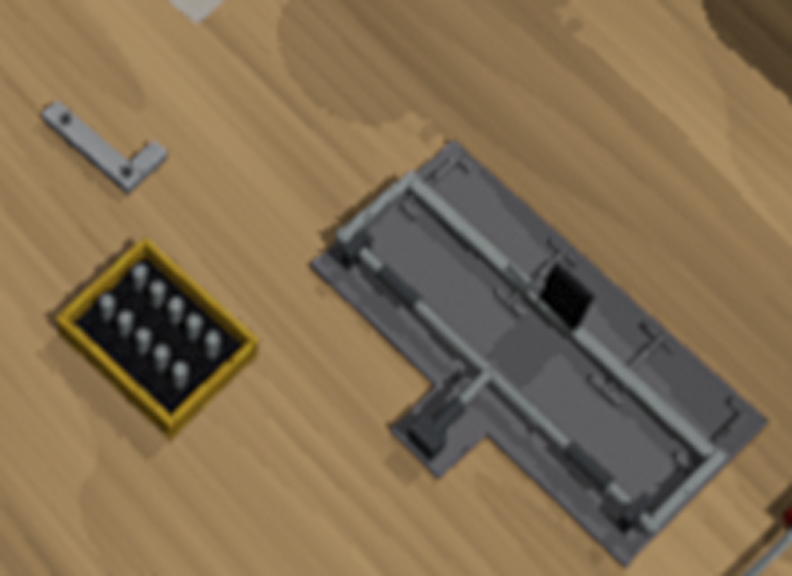

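The crop confirms the three green boards: short (1 chip), mid (2 chips) and long (3 chips). The carrier's tab and bar are shut and the strut points towards +x. The stop's axes are roughly the world's. Next are wrist views over the carrier and the stop.

```bash
cat >> h.py <<'E'
def plan(P,yaw=None):
    """P world TCP target (m), yaw of tool x in deg: prints tool-axes shift mm (before turn) and turn about tool z"""
    s,M=st(); d=(np.array(P)-s['ee_pos'])*1000
    a=np.degrees(np.arctan2(M[1,0],M[0,0])); t=0 if yaw is None else -np.radians((yaw-a+180)%360-180)
    print('t',round(s['time'],2),'at',(np.array(s['ee_pos'])*1000).round(1),'yaw',round(a,2),'tilt',M[:2,2].round(4),'shift',(M.T@d).round(1),'turn z',round(t,3))
E
python3 - <<'E'
from h import *
c=cam('top')
print(onz(c,[(209,270),(159,248),(261,245),(262,293),(160,298)],.006).round(3))
print(onz(c,[(311,224),(335,218),(306,232)],.012).round(3))
plan((.47,.22,.30),0)
E
```

```text
[[0.529 0.258 0.006]
 [0.585 0.383 0.006]
 [0.59  0.13  0.006]
 [0.471 0.127 0.006]
 [0.461 0.377 0.006]]
[[ 0.64   0.006  0.012]
 [ 0.655 -0.054  0.012]
 [ 0.62   0.018  0.012]]
t 0.3 at [220.1 558.  230.9] yaw -21.53 tilt [-0.0002 -0.0007] shift [356.5 222.8 -68.9] turn z -0.376
```

{"api": "arm_command", "payload": {
  "targets": [
    [[0, 42.8, 15.8, 3, 0, 0, 0], [0, 42.8, 15.8, 3, 0, 0, 0], [0, 42.8, 15.8, 3, 0, 0, 0], [0, 42.8, 15.8, 3, 0, 0, 0], [0, 42.8, 15.8, 3, 0, 0, 0]]
  ]
}}

```text
time: 0.8
ee_pos: [0.3913, 0.4047, 0.2163]
tcp_rot: [-0.0, 0.982, -0.187, 0.0]
wrist_force: [1.1, -0.8, 0.5]
grip_width: 0.0124
gripper_force: 0.0
```

{"api": "arm_command", "payload": {
  "targets": [
    [[0, 42.8, 15.8, 3, 0, 0, 0], [0, 42.8, 15.8, 3, 0, 0, 0], [0, 42.8, 15.8, 3, 0, 0, 0], [0, 42.8, 15.8, 3, 0, 0, 0], [0, 42.8, 15.8, 3, 0, 0, 0]]
  ]
}}

```text
time: 1.3
ee_pos: [0.5615, 0.2526, 0.2013]
tcp_rot: [-0.0, 0.982, -0.187, 0.0]
wrist_force: [0.5, 0.8, -0.1]
grip_width: -0.0004
gripper_force: 0.0
```

{"api": "arm_command", "payload": {
  "targets": [
    [[0, 0, 0, 0, 0, 0, -0.125], [0, 0, 0, 0, 0, 0, -0.125], [0, 0, 0, 0, 0, 0, -0.126], [0, 0, 0, 0, 0, 0, 0], [0, 0, 0, 0, 0, 0, 0]]
  ]
}}

```text
time: 1.8
ee_pos: [0.5603, 0.2541, 0.2012]
tcp_rot: [0.0, 1.0, -0.002, -0.0]
wrist_force: [-0.7, -0.4, -0.5]
grip_width: -0.0004
gripper_force: 0.0
```

Run:
```python
from h import *
c=cam('wrist'); plan((.56,.254,.2),0)
import pickle; pickle.dump(c,open('carr.pkl','wb'))
cv2.imwrite('pics/w1.png',c['frame'])
```

```text
t 1.85 at [560.3 254.2 201.3] yaw -0.15 tilt [ 0.     -0.0001] shift [-0.3  0.2  1.3] turn z -0.003
```

View pics/w1.png

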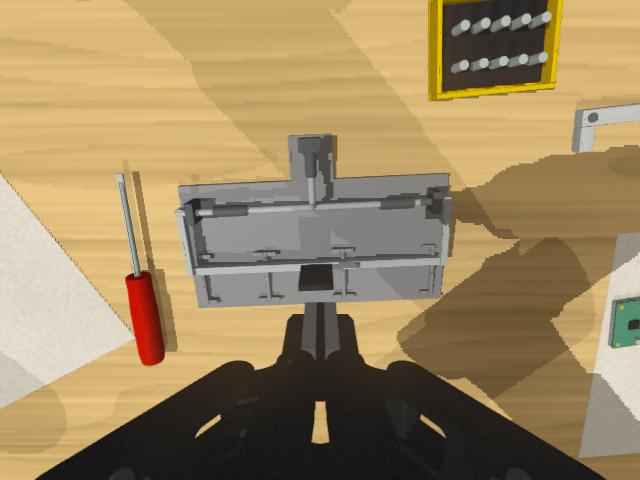

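The wrist view shows the carrier base with corners at (179,186), (450,174), (442,296) and (199,307). Rib stubs are near columns 268 and 345, so the bays run short, mid, long from left (+y) to right (-y). The stop is at (590,125).

Run:
```python
from h import *
import pickle; c=pickle.load(open('carr.pkl','rb'))
hsv=cv2.cvtColor(c['frame'],cv2.COLOR_BGR2HSV)
m=cv2.inRange(hsv,(0,0,40),(179,45,200)); m[:, :172]=0; m[:,458:]=0; m[312:]=0; m[:128]=0
m=cv2.morphologyEx(m,cv2.MORPH_OPEN,np.ones((3,3)))
k=max(cv2.findContours(m,0,2)[0],key=cv2.contourArea); print(cv2.boundingRect(k))
# edge lines by scanning
def edge(pts): 
    P=onz(c,pts,.006)[:,:2]*1000; vx,vy,x,y=cv2.fitLine(P.astype(np.float32),cv2.DIST_HUBER,0,.01,.01).ravel(); return vx,vy,x,y
def ang(l): return np.degrees(np.arctan2(l[1],l[0]))
bot=[(u,np.nonzero(m[:,u])[0].max()+.5) for u in list(range(215,285,3))+list(range(345,430,3))]
top=[(u,np.nonzero(m[165:,u])[0].min()+164.5) for u in list(range(205,285,3))+list(range(342,420,3))]
lef=[(np.nonzero(m[v])[0].min()-.5,v) for v in range(285,303,2)]
rig=[(np.nonzero(m[v])[0].max()+.5,v) for v in range(275,293,2)]
for n,p in(('bot',bot),('top',top),('lef',lef),('rig',rig)):
    l=edge(p); print(n,np.round(l,3),round(ang(l),2))
print((onz(c,[(179,186),(450,174),(442,296),(199,307)],.006)*1000).round(1))
print('ribs',(onz(c,[(268,285),(345,285)],.011)*1000).round(1),'tab tip',(onz(c,[(300,289),(333,289)],.066)*1000).round(1),'barends',(onz(c,[(190,269),(448,260)],.020)*1000).round(1))
cv2.imwrite('pics/carr.png',cv2.resize(c['frame'][125:315,165:465],None,fx=2.6,fy=2.6,interpolation=cv2.INTER_CUBIC))
```

```text
(175, 134, 278, 178)
bot [ 4.20000e-02 -9.99000e-01  4.64525e+02  2.41818e+02] -87.57
top [ 4.40000e-02 -9.99000e-01  5.91300e+02  2.62301e+02] -87.49
lef [9.99000e-01 4.30000e-02 4.75341e+02 3.81198e+02] 2.46
rig [9.99000e-01 3.70000e-02 4.85709e+02 1.30466e+02] 2.14
[[585.7 384.6   6. ]
 [595.9 133.5   6. ]
 [471.  127.7   6. ]
 [459.2 380.1   6. ]]
ribs [[486.6 305.9  11. ]
 [486.3 228.5  11. ]] tab tip [[508.7 270.5  66. ]
 [508.6 242.6  66. ]] barends [[508.  378.9  20. ]
 [516.4 131.2  20. ]]
```

View pics/carr.png

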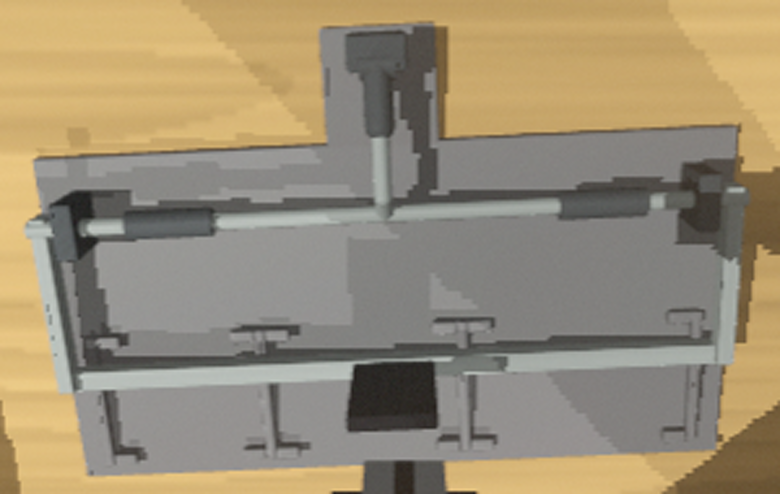

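{"api": "arm_command", "payload": {
  "targets": [
    [[0, -34, -1.5, 0, 0, 0, -0.043], [0, -34, -1.5, 0, 0, 0, 0], [0, 0, 0, 48, 0, 0, 0], [0, 0, 0, 48, 0, 0, 0], [0, 0, 0, 49, 0, 0, 0]]
  ]
}}

```text
time: 2.35
ee_pos: [0.4921, 0.2561, 0.0556]
tcp_rot: [-0.001, 1.0, 0.021, 0.001]
wrist_force: [-0.2, 0.6, -0.4]
grip_width: 0.0001
gripper_force: 0.0
```

```bash
python3 -c "
from h import *
plan((.4926,.257,.056),2.46)"
```

```text
t 2.35 at [492.1 256.1  55.6] yaw 2.38 tilt [0.0016 0.0018] shift [ 0.6 -0.9 -0.4] turn z -0.001
```

{"api": "arm_command", "payload": {
  "targets": [
    [[0, 4, 0, 0, 0, 0, 0], [0, 7, 0, -10, 0, 0, 0], [0, 8.5, 0, -9, 0, 0, 0], [0, 10, 0, -7, 0, 0, 0], [0, 11, 0, -5.5, 0, 0, 0]]
  ]
}}

```text
time: 2.85
ee_pos: [0.536, 0.2587, 0.0943]
tcp_rot: [-0.002, 1.0, 0.021, 0.004]
wrist_force: [0.7, 0.0, 0.4]
grip_width: 0.0001
gripper_force: 0.0
```

{"api": "arm_command", "payload": {
  "targets": [
    [[0, 12, 0, -3.5, 0, 0, 0], [0, 12.5, 0, -1.5, 0, 0, 0], [0, 12.5, 0, 1, 0, 0, 0], [0, 12, 0, 3, 0, 0, 0], [0, 0, 0, 0, 0, 0, 0]]
  ]
}}

```text
time: 3.35
ee_pos: [0.5848, 0.2601, 0.0933]
tcp_rot: [-0.001, 1.0, 0.021, 0.003]
wrist_force: [-0.5, -0.1, 0.1]
grip_width: -0.0001
gripper_force: 0.0
```

{"api": "arm_command", "payload": {
  "targets": [
    [[0, 0, 0, -30, 0, 0, 0], [0, 0, 0, -40, 0, 0, 0], [0, 0, 0, -40, 0, 0, 0], [0, 0, 0, 0, 0, 0, 0]]
  ]
}}

```text
time: 3.75
ee_pos: [0.5848, 0.2602, 0.2108]
tcp_rot: [-0.003, 1.0, 0.021, 0.007]
wrist_force: [0.8, 0.7, 1.1]
grip_width: 0.0
gripper_force: 0.0
```

Run:
```python
from h import *
c=cam('wrist'); plan((.56,-.02,.2),0)
cv2.imwrite('pics/w2.png',c['frame'])
```

```text
t 3.8 at [583.8 260.3 206.9] yaw 2.44 tilt [0.01   0.0059] shift [-35.7 279.    5. ] turn z 0.043
```

View pics/w2.png

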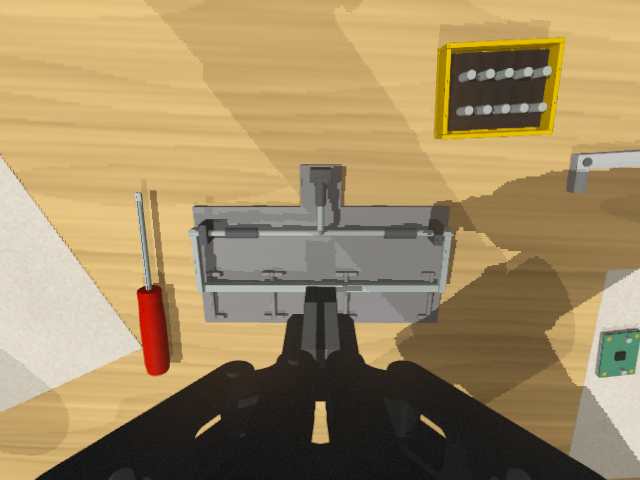

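The bar is still shut in this view, with the bar along row ~288. The finger slipped over the tab, so I'll repeat with a lower contact and slower motion.

{"api": "arm_command", "payload": {
  "targets": [
    [[0, -46, 0, 0, 0, 0, 0], [0, -46, 0, 0, 0, 0, 0], [0, 0, 0, 40, 0, 0, 0], [0, 0, 0, 40, 0, 0, 0], [0, 0, 0, 0, 0, 0, 0]]
  ]
}}

```text
time: 4.3
ee_pos: [0.4871, 0.254, 0.1144]
tcp_rot: [0.002, 1.0, 0.022, -0.003]
wrist_force: [-0.5, -0.3, -1.3]
grip_width: -0.0002
gripper_force: 0.0
```

```bash
python3 -c "
from h import *
plan((.4926,.257,.038),2.46)"
```

```text
t 4.3 at [487.1 254.  114.4] yaw 2.47 tilt [-0.0068 -0.0042] shift [ 6.2 -3.  76.3] turn z 0.0
```

{"api": "arm_command", "payload": {
  "targets": [
    [[0, 2, -2, 25, 0, 0, 0], [0, 2, 0, 25, 0, 0, 0], [0, 0, 0, 25, 0, 0, 0], [0, 0, 0, 0, 0, 0, 0], [0, 0, 0, 0, 0, 0, 0]]
  ]
}}

```text
time: 4.8
ee_pos: [0.4949, 0.258, 0.0464]
tcp_rot: [-0.0, 1.0, 0.022, 0.001]
wrist_force: [0.2, -1.1, 1.3]
grip_width: 0.0004
gripper_force: 0.0
```

{"api": "arm_command", "payload": {
  "targets": [
    [[0, 2, 0, 0, 0, 0, 0], [0, 2, 0, 0, 0, 0, 0], [0, 2, 0, 0, 0, 0, 0], [0, 2, 0, 0, 0, 0, 0], [0, 0, 0, 0, 0, 0, 0]]
  ]
}}

```text
time: 5.3
ee_pos: [0.4976, 0.2585, 0.0465]
tcp_rot: [0.0, 1.0, 0.022, -0.004]
wrist_force: [-31.4, -0.9, 21.3]
grip_width: -0.0002
gripper_force: 16.0
```

{"api": "arm_command", "payload": {
  "targets": [
    [[0, 1, 0, -3, 0, 0, 0], [0, 2, 0, -4, 0, 0, 0], [0, 2, 0, -4, 0, 0, 0], [0, 3, 0, -4.5, 0, 0, 0], [0, 3, 0, -4.5, 0, 0, 0]]
  ]
}}

```text
time: 5.8
ee_pos: [0.5098, 0.259, 0.0649]
tcp_rot: [0.0, 1.0, 0.022, -0.003]
wrist_force: [-14.3, 0.9, 5.1]
grip_width: -0.0
gripper_force: 7.3
```

```bash
python3 -c "
from h import *
c=cam('scene'); f=c['frame'][230:390,300:500]
cv2.imwrite('pics/s3.png',cv2.resize(f,None,fx=3,fy=3)); plan((.5,.257,.05))"
```

```text
t 5.85 at [511.  259.1  66.1] yaw 2.53 tilt [-0.0034  0.0003] shift [-11.1   1.6  16.1] turn z 0
```

View pics/s3.png

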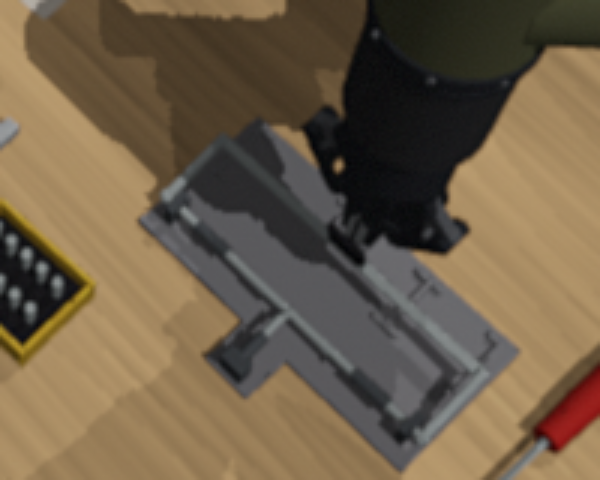

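{"api": "arm_command", "payload": {
  "targets": [
    [[0, 4, 0, -3.8, 0, 0, 0], [0, 4.5, 0, -3.6, 0, 0, 0], [0, 5, 0, -3.2, 0, 0, 0], [0, 5, 0, -2.8, 0, 0, 0], [0, 5.3, 0, -2.2, 0, 0, 0]]
  ]
}}

```text
time: 6.35
ee_pos: [0.5371, 0.2603, 0.0833]
tcp_rot: [-0.001, 1.0, 0.022, 0.001]
wrist_force: [-5.7, -0.7, 6.8]
grip_width: -0.0
gripper_force: 4.6
```

```bash
python3 -c "
from h import *
plan((.5,.257,.05))"
```

```text
t 6.35 at [537.1 260.3  83.3] yaw 2.52 tilt [0.0024 0.0018] shift [-37.3   1.7  33.2] turn z 0
```

{"api": "arm_command", "payload": {
  "targets": [
    [[0, 5.5, 0, -1.8, 0, 0, 0], [0, 6, 0, -1.2, 0, 0, 0], [0, 6, 0, -0.6, 0, 0, 0], [0, 6, 0, 0, 0, 0, 0], [0, 8, 0, 1, 0, 0, 0]]
  ]
}}

```text
time: 6.85
ee_pos: [0.571, 0.2618, 0.0875]
tcp_rot: [-0.002, 1.0, 0.022, 0.004]
wrist_force: [1.7, 0.5, 6.4]
grip_width: -0.0002
gripper_force: 3.2
```

{"api": "arm_command", "payload": {
  "targets": [
    [[0, 8, 0, 1, 0, 0, 0], [0, 5, 0, 0, 0, 0, 0], [0, -10, 0, -30, 0, 0, 0], [0, -20, 0, -40, 0, 0, 0], [0, 0, 0, -40, 0, 0, 0]]
  ]
}}

```text
time: 7.35
ee_pos: [0.5495, 0.2599, 0.1929]
tcp_rot: [0.0, 1.0, 0.022, -0.0]
wrist_force: [1.8, 0.6, 0.3]
grip_width: 0.0
gripper_force: 0.0
```

```bash
python3 -c "
from h import *
import pickle
c=cam('wrist'); pickle.dump(c,open('carr2.pkl','wb'))
cv2.imwrite('pics/w3.png',c['frame']); plan((.56,-.05,.2),0)"
```

```text
t 7.4 at [552.7 260.5 202. ] yaw 2.51 tilt [0.0103 0.0047] shift [ -6.3 310.5   0.6] turn z 0.044
```

View pics/w3.png

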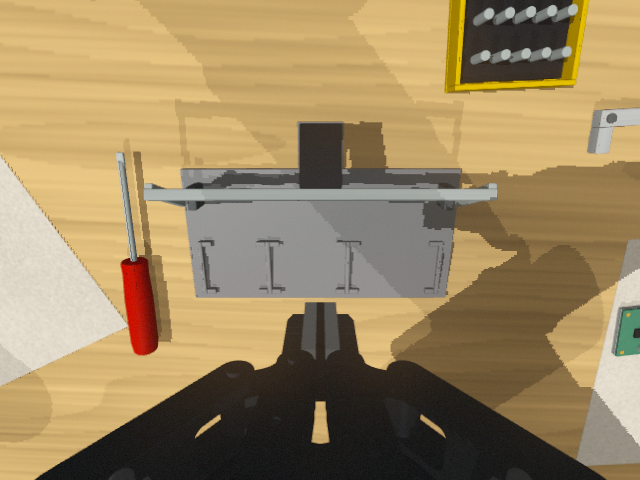

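The bar is now fully open, at row ~193, and the bay ribs are clear at columns 207, 271, 349 and 437. I'll let the arm settle, then measure the bays precisely and go look at the stop.

{"api": "arm_command", "payload": {
  "targets": [
    [[0, 0, 0, 0, 0, 0, 0.043], [0, 0, 0, 0, 0, 0, 0], [0, 0, 0, 0, 0, 0, 0], [0, 0, 0, 0, 0, 0, 0], [0, 0, 0, 0, 0, 0, 0]]
  ]
}}

```text
time: 7.9
ee_pos: [0.5509, 0.26, 0.1904]
tcp_rot: [0.0, 1.0, 0.0, -0.0]
wrist_force: [0.3, -0.3, 0.1]
grip_width: 0.0001
gripper_force: 0.0
```

Run:
```python
from h import *
import pickle
c=cam('wrist'); pickle.dump(c,open('carr2.pkl','wb')); plan((.56,-.05,.2),0)
f=c['frame']; cv2.imwrite('pics/w4.png',cv2.resize(f[220:305,180:465],None,fx=2.8,fy=2.8,interpolation=cv2.INTER_CUBIC))
# base outline at z=.006 via low-saturation mask
hsv=cv2.cvtColor(f,cv2.COLOR_BGR2HSV); m=cv2.inRange(hsv,(0,0,40),(179,45,200))
yy=[(u,max(v for v in range(240,320) if m[v,u])+.5) for u in list(range(215,285,4))+list(range(350,430,4))]
L=[(np.nonzero(m[v,170:300])[0].min()+169.5,v) for v in range(245,292,3)]
Rr=[(np.nonzero(m[v,350:480])[0].max()+350.5,v) for v in range(245,292,3)]
for p in(yy,L,Rr):
    P=onz(c,p,.006)[:,:2]*1000; l=cv2.fitLine(P.astype(np.float32),cv2.DIST_HUBER,0,.01,.01).ravel(); print(l.round(3),round(float(np.degrees(np.arctan2(l[1],l[0]))),2))
```

```text
t 7.95 at [550.9 260.  190.5] yaw 0.03 tilt [-0.0006 -0.0008] shift [  8.9 310.   -9.3] turn z 0.0
[ 4.30000e-02 -9.99000e-01  4.63854e+02  2.57159e+02] -87.53
[9.98000e-01 5.90000e-02 5.02812e+02 3.82588e+02] 3.39
[9.99000e-01 4.40000e-02 5.02716e+02 1.31187e+02] 2.54
```

View pics/w4.png

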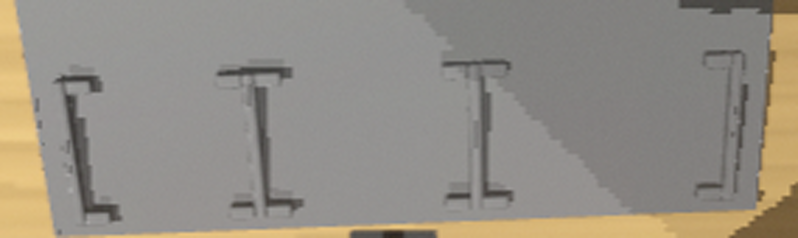

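Run:
```python
from h import *
import pickle
c=pickle.load(open('carr2.pkl','rb'))
a=np.radians(2.47); ux=np.array([np.cos(a),np.sin(a)]); uy=np.array([-ux[1],ux[0]]); o=508.4*ux+235.1*uy
q=[(479,75),(478,200),(250,82),(262,208),(737,60),(728,190),(510,60),(443,70),(512,193),(217,75),(291,70),(743,52),(703,55)]
P=onz(c,np.array(q)/2.8+[180,220],.011)[:,:2]*1000-o
for k,p in zip(q,P): print(k,round(p@ux,1),round(p@uy,1))
for n,y in(('long',-71),('mid',12),('short',83)): print(n,(o+y*uy).round(1))
```

```text
(479, 75) 22.3 -27.8
(478, 200) -24.0 -26.7
(250, 82) 23.2 49.0
(262, 208) -23.8 49.0
(737, 60) 23.9 -113.9
(728, 190) -24.0 -114.0
(510, 60) 27.2 -38.2
(443, 70) 24.6 -15.8
(512, 193) -21.8 -38.6
(217, 75) 26.1 59.9
(291, 70) 26.8 35.0
(743, 52) 26.6 -115.7
(703, 55) 26.1 -102.4
long [500.9 185.9]
mid [497.3 268.8]
short [494.2 339.7]
```

{"api": "arm_command", "payload": {
  "targets": [
    [[0, 2, 45, 0, 0, 0, 0], [0, 2, 45, 0, 0, 0, 0], [0, 2, 45, 0, 0, 0, 0], [0, 2, 45, 0, 0, 0, 0], [0, 2, 45, 0, 0, 0, 0]]
  ]
}}

```text
time: 8.45
ee_pos: [0.5607, 0.0334, 0.1911]
tcp_rot: [0.0, 1.0, 0.0, 0.0]
wrist_force: [0.5, 0.0, -0.3]
grip_width: -0.0003
gripper_force: 0.0
```

{"api": "arm_command", "payload": {
  "targets": [
    [[0, 2, 45, 0, 0, 0, 0], [0, 0, 40, 0, 0, 0, 0], [0, 0, 0, 0, 0, 0, 0], [0, 0, 0, 0, 0, 0, 0], [0, 0, 0, 0, 0, 0, 0]]
  ]
}}

```text
time: 8.95
ee_pos: [0.563, -0.0493, 0.1909]
tcp_rot: [-0.0, 1.0, 0.0, -0.0]
wrist_force: [-0.4, -0.3, -0.5]
grip_width: 0.0
gripper_force: 0.0
```

Run:
```python
from h import *
from boards import boards
import pickle
c=cam('wrist'); pickle.dump(c,open('stop.pkl','wb')); plan((.458,-.23,.2),0)
f=c['frame'];cv2.imwrite('pics/w5.png',f)
for o in boards(c,amin=300): print(*o)
```

```text
t 9.0 at [563.1 -49.  190.9] yaw 0.08 tilt [-0.0001  0.    ] shift [-105.3  180.9   -9.1] turn z 0.001
[357. 326.] [440. -86.] 56.2 27.7 12.3
[498. 319.] [ 456.  -231.4] 79.2 40.2 164.9
[540. 181.] [ 593.9 -247.8] 67.3 39.9 32.4
```

View pics/w5.png

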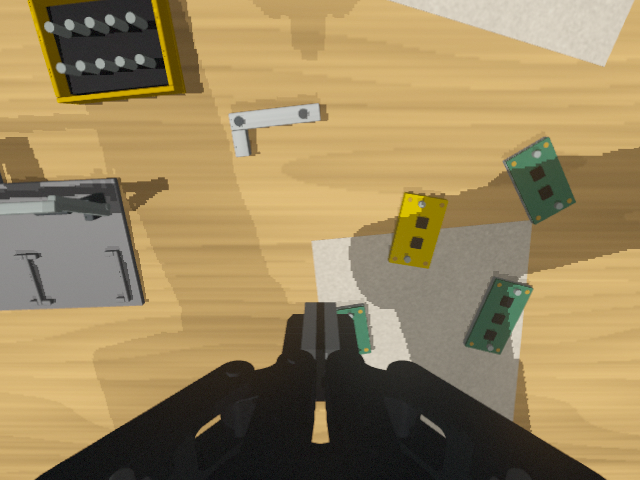

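The stop is at (231–321, 105–155), the long board at (498,319), the mid at (540,181) and the short partly under the hand at (357,326). The yellow decoy is at (418,230). Next I'll fit the stop's inner faces.

Run:
```python
from h import *
import pickle
c=pickle.load(open('stop.pkl','rb')); f=c['frame']
hsv=cv2.cvtColor(f[95:165,222:332],cv2.COLOR_BGR2HSV); m=cv2.inRange(hsv,(0,0,90),(179,60,255))
n,l,s,_=cv2.connectedComponentsWithStats(m); i=1+s[1:,4].argmax(); m=(l==i).astype(np.uint8); print(s[i])
ys,xs=np.nonzero(m); 
def fit(p): 
    P=onz(c,p,.012)[:,:2]*1000; q=cv2.fitLine(P.astype(np.float32),cv2.DIST_HUBER,0,.01,.01).ravel(); print(q.round(2),round(float(np.degrees(np.arctan2(q[1],q[0]))),2)); return q
low=fit([(u+222,np.nonzero(m[:,u])[0].max()+95.5) for u in range(36,92,3)])
top=fit([(u+222,np.nonzero(m[:,u])[0].min()+94.5) for u in range(16,92,3)])
a=[v for v in range(38,56,2)]
rgt=fit([(np.nonzero(m[v,:40])[0].max()+222.5,v+95) for v in a])
lft=fit([(np.nonzero(m[v])[0].min()+221.5,v+95) for v in a])
def inter(p,q): t=np.linalg.solve(np.array([[p[0],-q[0]],[p[1],-q[1]]]),np.array([q[2]-p[2],q[3]-p[3]])); return p[2:]+t[0]*p[:2]
print('corner',inter(low,rgt),'outer',inter(top,lft))
e=f[95:165,222:332]; cv2.imwrite('pics/st.png',cv2.resize(e,None,fx=6,fy=6,interpolation=cv2.INTER_NEAREST))
```

```text
[   7    8   92   54 1997]
[ 1.0000e-01 -9.9000e-01  6.4216e+02 -1.7220e+01] -83.98
[ 1.1000e-01 -9.9000e-01  6.5572e+02 -1.0790e+01] -83.93
[9.9000e-01 1.4000e-01 6.2913e+02 1.2270e+01] 8.19
[9.9000e-01 1.0000e-01 6.2914e+02 2.4300e+01] 6.03
corner [638.90454   13.682177] outer [651.7286    26.682108]
```

View pics/st.png

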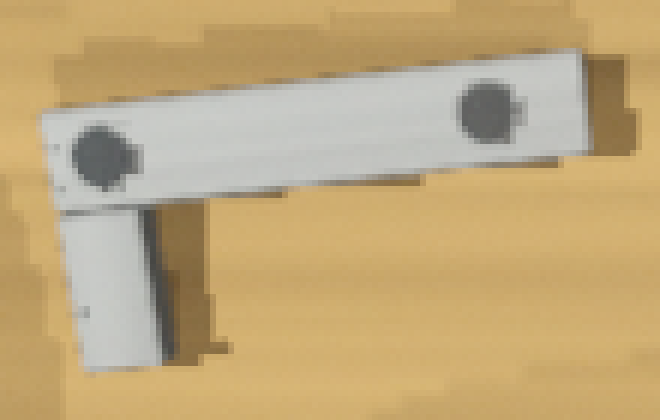

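{"api": "arm_command", "payload": {
  "targets": [
    [[1, -21.2, 36.3, 14, 0, 0, 0], [1, -21.2, 36.3, 14, 0, 0, 0], [1, -21.2, 36.3, 14, 0, 0, 0], [1, -21.2, 36.3, 14, 0, 0, 0], [1, -21.2, 36.3, 14, 0, 0, 0]]
  ]
}}

```text
time: 9.5
ee_pos: [0.4566, -0.2315, 0.1207]
tcp_rot: [0.0, 1.0, 0.001, 0.0]
wrist_force: [-0.4, -0.5, -0.5]
grip_width: 0.0723
gripper_force: 0.0
```

{"api": "arm_command", "payload": {
  "targets": [
    [[1, 0, 0, 20, 0, 0, 0.133], [1, 0, 0, 20, 0, 0, 0.133], [1, 0, 0, 20, 0, 0, 0], [1, 0, 0, 0, 0, 0, 0], [1, 0, 0, 0, 0, 0, 0]]
  ]
}}

```text
time: 10.0
ee_pos: [0.4575, -0.2309, 0.0616]
tcp_rot: [0.0, 0.991, -0.132, -0.0]
wrist_force: [0.5, -1.1, 0.3]
grip_width: 0.0857
gripper_force: 0.0
```

```bash
python3 -c "
from h import *
from boards import boards
plan((.457,-.2305,.004),-15.1); print(np.round(arm.observe()['q'],3), arm.observe()['grip_width'])
c=cam('top')
for o in boards(c): print(*o)"
```

```text
t 10.0 at [ 457.5 -230.9   61.6] yaw -15.11 tilt [-0.0001 -0.0006] shift [-0.6 -0.3 57.6] turn z -0.0
[-7.300e-02 -1.500e-01 -4.090e-01  1.000e-03 -1.312e+00  1.380e+00] 0.08571571833160332
[413. 241.] [ 596.1 -247.5] 63.9 37.2 33.1
[490. 246.] [ 566.7 -431.6] 136.1 78.5 179.5
```

{"api": "arm_command", "payload": {
  "targets": [
    [[0.56, 0, 0, 20, 0, 0, 0], [0.56, 0, 0, 20, 0, 0, 0], [0.56, 0, 0, 14, 0, 0, 0], [0.56, 0, 0, 0, 0, 0, 0], [0.56, 0, 0, 0, 0, 0, 0]]
  ]
}}

```text
time: 10.55
ee_pos: [0.4577, -0.2316, 0.0081]
tcp_rot: [0.0, 0.991, -0.132, 0.001]
wrist_force: [0.4, -1.2, 0.4]
grip_width: 0.0479
gripper_force: 0.0
```

{"api": "arm_command", "payload": {
  "targets": [
    [[0.56, 0, 0, 2, 0, 0, 0], [0.56, 0, 0, 2, 0, 0, 0], [0.56, 0, 0, 1, 0, 0, 0], [0.56, 0, 0, 0, 0, 0, 0]]
  ]
}}

```text
time: 10.95
ee_pos: [0.457, -0.2314, 0.0021]
tcp_rot: [0.0, 0.991, -0.133, 0.0]
wrist_force: [-0.5, 0.5, -1.0]
grip_width: 0.0478
gripper_force: 0.0
```

{"api": "arm_command", "payload": {
  "targets": [
    [[0.56, 0, 0, 1, 0, 0, 0], [0.56, 0, 0, 1, 0, 0, 0], [0.56, 0, 0, 1, 0, 0, 0], [0.56, 0, 0, 0, 0, 0, 0]]
  ]
}}

```text
time: 11.35
ee_pos: [0.4569, -0.2314, -0.0012]
tcp_rot: [0.0, 0.991, -0.133, -0.0]
wrist_force: [0.2, -0.3, 0.6]
grip_width: 0.0477
gripper_force: 0.0
```

{"api": "arm_command", "payload": {
  "targets": [
    [[0.3, 0, 0, 0, 0, 0, 0], [0.3, 0, 0, 0, 0, 0, 0], [0.3, 0, 0, 0, 0, 0, 0], [0.3, 0, 0, 0, 0, 0, 0]]
  ],
  "squeeze": 35
}}

```text
time: 11.75
ee_pos: [0.4572, -0.2315, -0.0008]
tcp_rot: [0.0, 0.991, -0.132, 0.0]
wrist_force: [1.1, 0.5, 2.3]
grip_width: 0.0388
gripper_force: 35.4
```

{"api": "arm_command", "payload": {
  "targets": [
    [[0.3, 0, 0, -4, 0, 0, 0], [0.3, 0, 0, -4, 0, 0, 0], [0.3, 0, 0, -4, 0, 0, 0], [0.3, 0, 0, 0, 0, 0, 0]]
  ]
}}

```text
time: 12.15
ee_pos: [0.4575, -0.2315, 0.0119]
tcp_rot: [0.0, 0.991, -0.132, 0.001]
wrist_force: [0.5, -0.6, -0.9]
grip_width: 0.0388
gripper_force: 35.2
```

```bash
python3 -c "
from h import *
a=np.radians(6.05); ux=np.array([np.cos(a),np.sin(a)]); uy=np.array([-ux[1],ux[0]]); o=np.array([.639,.0134])
p=o-.08*ux-.06*uy
plan((*p,.015),6.05)"
```

```text
t 12.15 at [ 457.5 -231.5   11.9] yaw -15.22 tilt [ 0.0013 -0.0004] shift [  58. -199.   -3.] turn z -0.371
```

{"api": "arm_command", "payload": {
  "targets": [
    [[0.3, 0, 0, -12, 0, 0, 0], [0.3, 0, 0, -13, 0, 0, 0], [0.3, 11.6, -39.8, 0, 0, 0, 0], [0.3, 11.6, -39.8, 0, 0, 0, 0], [0.3, 11.6, -39.8, 0, 0, 0, 0]]
  ]
}}

```text
time: 12.65
ee_pos: [0.5232, -0.1243, 0.0378]
tcp_rot: [-0.0, 0.991, -0.133, 0.001]
wrist_force: [0.2, -0.1, -0.4]
grip_width: 0.0392
gripper_force: 35.3
```

{"api": "arm_command", "payload": {
  "targets": [
    [[0.3, 11.6, -39.8, 0, 0, 0, 0], [0.3, 11.6, -39.8, 0, 0, 0, 0], [0.3, 0, 0, 0, 0, 0, -0.124], [0.3, 0, 0, 0, 0, 0, -0.124], [0.3, 0, 0, 0, 0, 0, -0.124]]
  ]
}}

```text
time: 13.15
ee_pos: [0.5658, -0.0541, 0.0372]
tcp_rot: [0.0, 0.998, 0.056, 0.0]
wrist_force: [0.4, -0.6, -0.3]
grip_width: 0.0386
gripper_force: 35.4
```

{"api": "arm_command", "payload": {
  "targets": [
    [[0.3, 0, 0, 15, 0, 0, 0], [0.3, 0, 0, 12, 0, 0, 0], [0.3, 0, 0, 5, 0, 0, 0], [0.3, 0, 0, 0, 0, 0, 0], [0.3, 0, 0, 0, 0, 0, 0]]
  ]
}}

```text
time: 13.65
ee_pos: [0.5653, -0.0548, 0.004]
tcp_rot: [0.0, 0.999, 0.053, -0.0]
wrist_force: [0.1, 0.7, -0.4]
grip_width: 0.0388
gripper_force: 35.4
```

```bash
cat > stp.py <<'E'
from h import *
from boards import boards
import sys
a=np.radians(6.05); ux=np.array([np.cos(a),np.sin(a)]); uy=np.array([-ux[1],ux[0]]); o=np.array([.639,.0134])
L=float(sys.argv[1]); off=float(sys.argv[2]); z=float(sys.argv[3])
p=o-(L/2-off)/1000*ux-.02*uy
plan((*p,z/1000),6.05); s=arm.observe(); d=(s['ee_pos'][:2]-o)*1000; print('stop coords of tcp',(d@ux).round(1),(d@uy).round(1),'F',np.round(s['wrist_force'],1),'grip',round(s['grip_width'],4),round(s['gripper_force'],1))
if len(sys.argv)>4:
    c=cam('wrist')
    for b in boards(c,amin=200): print(*b)
    cv2.imwrite('pics/'+sys.argv[4],c['frame'])
E
python3 stp.py 80 0 -1 a1.png
```

```text
t 13.65 at [565.3 -54.8   4. ] yaw 6.04 tilt [-0.0002 -0.0005] shift [ 40.4 -40.1   5. ] turn z -0.0
stop coords of tcp -80.5 -60.1 F [ 0.1  0.7 -0.4] grip 0.0388 35.4
[320. 325.] [560.8 -55.8] 82.7 41.7 6.0
```

View pics/a1.png

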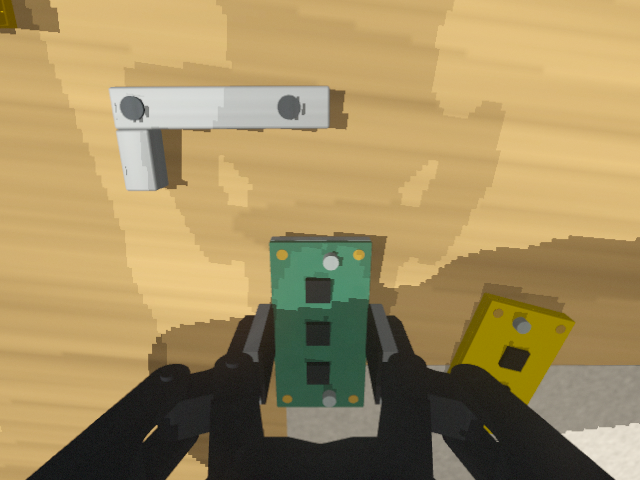

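{"api": "arm_command", "payload": {
  "targets": [
    [[0.3, 0, 0, 3, 0, 0, 0], [0.3, 0, 0, 1.8, 0, 0, 0], [0.3, 0, 0, 0, 0, 0, 0], [0.3, 0, 0, 0, 0, 0, 0]]
  ]
}}

```text
time: 14.1
ee_pos: [0.5653, -0.0546, -0.0008]
tcp_rot: [0.0, 0.999, 0.053, -0.0]
wrist_force: [0.2, -0.6, -0.7]
grip_width: 0.0389
gripper_force: 35.4
```

{"api": "arm_command", "payload": {
  "targets": [
    [[0.3, 12, -12, 0, 0, 0, 0], [0.3, 12, -12, 0, 0, 0, 0], [0.3, 9, -9, 0, 0, 0, 0], [0.3, 5, -4, 0, 0, 0, 0], [0.3, 0, 0, 0, 0, 0, 0]]
  ]
}}

```text
time: 14.6
ee_pos: [0.6, -0.0128, -0.0008]
tcp_rot: [0.0, 0.999, 0.054, 0.0]
wrist_force: [-0.2, 0.4, 0.8]
grip_width: 0.039
gripper_force: 35.5
```

```bash
python3 stp.py 80 0 -1
```

```text
t 14.6 at [600.  -12.8  -0.8] yaw 6.15 tilt [ 0.0004 -0.0001] shift [ 1.6 -2.   0.2] turn z 0.002
stop coords of tcp -41.6 -22.0 F [-0.2  0.4  0.8] grip 0.039 35.5
```

{"api": "arm_command", "payload": {
  "targets": [
    [[0.3, 0, -1, 0, 0, 0, 0], [0.3, 0, -1, 0, 0, 0, 0], [0.3, 0, -0.5, 0, 0, 0, 0], [0.3, 0, 0, 0, 0, 0, 0]]
  ]
}}

```text
time: 15.0
ee_pos: [0.5986, -0.0116, -0.0008]
tcp_rot: [0.0, 0.999, 0.053, -0.0]
wrist_force: [-0.4, 0.0, 1.3]
grip_width: 0.0389
gripper_force: 35.5
```

{"api": "arm_command", "payload": {
  "targets": [
    [[0.3, 1, 0, 0, 0, 0, 0], [0.3, 1, 0, 0, 0, 0, 0], [0.3, 1, 0, 0, 0, 0, 0], [0.3, 0, 0, 0, 0, 0, 0]]
  ]
}}

```text
time: 15.4
ee_pos: [0.602, -0.011, -0.0008]
tcp_rot: [0.0, 0.999, 0.053, 0.0]
wrist_force: [-0.5, -0.6, 1.3]
grip_width: 0.039
gripper_force: 35.5
```

{"api": "arm_command", "payload": {
  "targets": [
    [[0.3, 0, -0.7, 0, 0, 0, 0], [0.3, 0, -0.7, 0, 0, 0, 0], [0.3, 0, -0.6, 0, 0, 0, 0], [0.3, 0, 0, 0, 0, 0, 0]]
  ]
}}

```text
time: 15.8
ee_pos: [0.6018, -0.0099, -0.0007]
tcp_rot: [0.001, 0.999, 0.053, 0.0]
wrist_force: [1.3, -5.0, -1.2]
grip_width: 0.0389
gripper_force: 35.5
```

{"api": "arm_command", "payload": {
  "targets": [
    [[0.3, 1, 0, 0, 0, 0, 0], [0.3, 1, 0, 0, 0, 0, 0], [0.3, 0, 0, 0, 0, 0, 0], [0.3, 0, 0, 0, 0, 0, 0]]
  ]
}}

```text
time: 16.2
ee_pos: [0.6027, -0.0098, -0.0008]
tcp_rot: [0.001, 0.999, 0.053, -0.001]
wrist_force: [-3.0, -5.3, 2.6]
grip_width: 0.0388
gripper_force: 35.8
```

{"api": "arm_command", "payload": {
  "targets": [
    [[0.3, 1, 0, 0, 0, 0, 0], [0.3, 1, 0, 0, 0, 0, 0], [0.3, 0, -0.5, 0, 0, 0, 0], [0.3, 0, 0, 0, 0, 0, 0]]
  ]
}}

```text
time: 16.6
ee_pos: [0.6027, -0.0098, -0.0008]
tcp_rot: [0.001, 0.999, 0.053, -0.004]
wrist_force: [-11.6, -6.6, 8.1]
grip_width: 0.0388
gripper_force: 36.4
```

```bash
python3 stp.py 80 0 -1 a2.png
```

```text
t 16.6 at [602.7  -9.8  -0.8] yaw 6.05 tilt [-0.0069 -0.0031] shift [-1.5  0.7  0.2] turn z 0.0
stop coords of tcp -38.5 -19.3 F [-11.6  -6.6   8.1] grip 0.0388 36.4
[321. 327.] [600.6 -10.7] 78.1 39.9 6.2
```

View pics/a2.png

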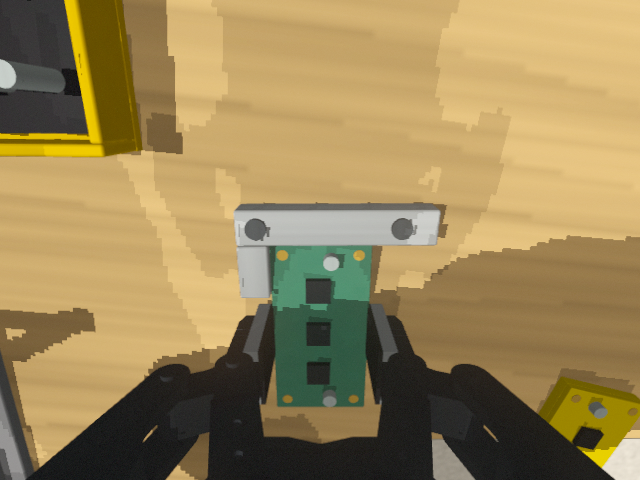

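The long board (321,327) is seated against both walls. I've now viewed all 14 allowed pictures, so from here I measure numerically. Next: unload, let go, check and re-grip.

{"api": "arm_command", "payload": {
  "targets": [
    [[0.3, -1, 0, 0, 0, 0, 0], [0.3, -0.8, 0.8, 0, 0, 0, 0], [0.3, 0, 0, 0, 0, 0, 0]]
  ]
}}

```text
time: 16.95
ee_pos: [0.6027, -0.0098, -0.0008]
tcp_rot: [0.001, 0.999, 0.053, -0.001]
wrist_force: [-5.7, -3.4, 3.8]
grip_width: 0.0387
gripper_force: 35.9
```

{"api": "arm_command", "payload": {
  "targets": [
    [[0.65, 0, 0, 0, 0, 0, 0], [0.65, 0, 0, 0, 0, 0, 0], [0.65, 0, 0, 0, 0, 0, 0], [0.65, 0, 0, -20, 0, 0, 0], [0.65, 0, 0, 0, 0, 0, 0]]
  ]
}}

```text
time: 17.45
ee_pos: [0.6057, -0.0087, 0.022]
tcp_rot: [-0.0, 0.999, 0.053, 0.002]
wrist_force: [1.2, -0.2, 1.0]
grip_width: 0.0557
gripper_force: 0.0
```

```bash
python3 stp.py 80 0 -1 a3.png
python3 - <<'E'
from boards import *
c=cam('top')
for o in boards(c): print(*o)
E
```

```text
t 17.45 at [605.7  -8.7  22. ] yaw 6.13 tilt [0.0046 0.0003] shift [-4.7  1.6 23. ] turn z 0.001
stop coords of tcp -35.4 -18.4 F [ 1.2 -0.2  1. ] grip 0.0557 0.0
[323. 309.] [600.6 -10.8] 78.7 39.6 6.1
[346. 304.] [441.7 -78.3] 51.7 36.0 10.3
[318. 248.] [579.3 -12.3] 32.2 27.5 89.5
[413. 241.] [ 596.4 -246.8] 63.9 36.2 33.5
[487. 253.] [ 566.7 -431.7] 136.1 78.7 179.4
```

{"api": "arm_command", "payload": {
  "targets": [
    [[0.65, -4, 0.7, 0, 0, 0, 0], [0.65, 0, 0, 0, 0, 0, 0], [0.65, 0, 0, 0, 0, 0, 0], [0.65, 0, 0, 0, 0, 0, 0]]
  ]
}}

```text
time: 17.95
ee_pos: [0.5998, -0.0103, 0.0189]
tcp_rot: [0.0, 0.999, 0.053, -0.0]
wrist_force: [0.1, 0.4, -0.2]
grip_width: 0.0557
gripper_force: 0.0
```

```bash
sed -i 's/o=np.array(\[.639,.0134\])/o=np.array([.639,.0141])/' stp.py; python3 stp.py 80 0 -0.8
```

```text
t 17.95 at [599.8 -10.3  18.9] yaw 6.08 tilt [-0.0004 -0.0002] shift [ 1.5 -0.1 19.7] turn z 0.001
stop coords of tcp -41.5 -20.1 F [ 0.1  0.4 -0.2] grip 0.0557 0.0
```

{"api": "arm_command", "payload": {
  "targets": [
    [[0.65, 1.2, 0, 10, 0, 0, 0], [0.65, 0, 0, 9.7, 0, 0, 0], [0.3, 0, 0, 0, 0, 0, 0], [0.3, 0, 0, 0, 0, 0, 0], [0.3, 0, 0, 0, 0, 0, 0]]
  ],
  "squeeze": 45
}}

```text
time: 18.45
ee_pos: [0.601, -0.0101, -0.001]
tcp_rot: [0.0, 0.999, 0.053, -0.0]
wrist_force: [-0.2, -1.4, 0.4]
grip_width: 0.0383
gripper_force: 47.5
```

{"api": "arm_command", "payload": {
  "targets": [
    [[0.3, 0, 0, -15, 0, 0, 0], [0.3, 0, 0, -25, 0, 0, 0], [0.3, -20, 0, -30, 0, 0, 0], [0.3, -40, 0, 0, 0, 0, 0], [0.3, -40, 0, 0, 0, 0, 0]]
  ]
}}

```text
time: 18.95
ee_pos: [0.5013, -0.0207, 0.0711]
tcp_rot: [-0.0, 0.999, 0.053, 0.001]
wrist_force: [-0.9, 0.1, 0.7]
grip_width: 0.0384
gripper_force: 47.1
```

```bash
cat > bay.py <<'E'
from h import *
import sys
B=dict(long=(.5009,.1859),mid=(.4973,.2688),short=(.4942,.3397))
x,y=B[sys.argv[1]]; off=float(sys.argv[3])/1000 # tcp offset along board x (tool x) from board centre
a=np.radians(92.47); plan((x+off*np.cos(a),y+off*np.sin(a),float(sys.argv[2])/1000),92.47)
s=arm.observe(); print('F',np.round(s['wrist_force'],1),'grip',round(s['grip_width'],4),round(s['gripper_force'],1))
if len(sys.argv)>4:
    from boards import boards
    for n in('wrist','top'):
        c=cam(n)
        for b in boards(c,z=float(sys.argv[4])/1000,amin=60): print(n,*b)
E
python3 bay.py long 60 0
```

```text
t 18.95 at [501.3 -20.7  71.1] yaw 6.07 tilt [0.002  0.0005] shift [  21.4 -205.5   11.2] turn z -1.508
F [-0.9  0.1  0.7] grip 0.0384 47.1
```

{"api": "arm_command", "payload": {
  "targets": [
    [[0.3, 4.3, -41.1, 0, 0, 0, 0], [0.3, 4.3, -41.1, 0, 0, 0, 0], [0.3, 4.3, -41.1, 0, 0, 0, 0], [0.3, 4.3, -41.1, 0, 0, 0, 0], [0.3, 4.3, -41.1, 0, 0, 0, 0]]
  ]
}}

```text
time: 19.45
ee_pos: [0.5012, 0.1877, 0.0707]
tcp_rot: [-0.0, 0.999, 0.053, 0.001]
wrist_force: [1.0, -1.0, -1.0]
grip_width: 0.0379
gripper_force: 47.0
```

{"api": "arm_command", "payload": {
  "targets": [
    [[0.3, 0, 0, 0, 0, 0, -0.137], [0.3, 0, 0, 0, 0, 0, -0.137], [0.3, 0, 0, 0, 0, 0, -0.137], [0.3, 0, 0, 0, 0, 0, -0.137], [0.3, 0, 0, 0, 0, 0, -0.137]]
  ]
}}

```text
time: 19.95
ee_pos: [0.5014, 0.1861, 0.0704]
tcp_rot: [-0.0, 0.922, 0.388, 0.0]
wrist_force: [-0.6, -0.2, -0.1]
grip_width: 0.0383
gripper_force: 47.0
```

{"api": "arm_command", "payload": {
  "targets": [
    [[0.3, 0, 0, 0, 0, 0, -0.137], [0.3, 0, 0, 0, 0, 0, -0.137], [0.3, 0, 0, 0, 0, 0, -0.137], [0.3, 0, 0, 0, 0, 0, -0.137], [0.3, 0, 0, 0, 0, 0, -0.137]]
  ]
}}

```text
time: 20.45
ee_pos: [0.5014, 0.186, 0.0704]
tcp_rot: [0.0, 0.738, 0.675, 0.0]
wrist_force: [1.0, -0.3, -0.4]
grip_width: 0.0385
gripper_force: 47.0
```

{"api": "arm_command", "payload": {
  "targets": [
    [[0.3, 0, 0, 15, 0, 0, -0.138], [0.3, 0, 0, 15, 0, 0, 0], [0.3, 0, 0, 10, 0, 0, 0], [0.3, 0, 0, 0, 0, 0, 0], [0.3, 0, 0, 0, 0, 0, 0]]
  ]
}}

```text
time: 20.95
ee_pos: [0.5014, 0.1858, 0.0296]
tcp_rot: [0.0, 0.692, 0.722, -0.0]
wrist_force: [0.2, -0.7, 0.8]
grip_width: 0.0388
gripper_force: 47.0
```

```bash
python3 bay.py long 5.4 0 38
```

```text
t 20.95 at [501.4 185.8  29.6] yaw 92.4 tilt [-0.0001 -0.0006] shift [ 0.1 -0.5 24.2] turn z -0.001
F [ 0.2 -0.7  0.8] grip 0.0388 47.0
wrist [323. 324.] [501.8 186.3] 80.6 43.7 92.6
top [346. 304.] [441.6 -76.6] 51.8 36.4 10.3
top [247. 280.] [500.4 158.2] 41.4 23.2 160.4
top [413. 241.] [ 592.1 -240.8] 62.4 36.2 32.8
top [487. 253.] [ 562.9 -421. ] 132.8 76.8 179.5
```

{"api": "arm_command", "payload": {
  "targets": [
    [[0.3, 0.5, -0.3, 10, 0, 0, 0], [0.3, 0, 0, 5, 0, 0, 0], [0.3, 0, 0, 3, 0, 0, 0], [0.3, 0, 0, 2, 0, 0, 0], [0.3, 0, 0, 0, 0, 0, 0]]
  ]
}}

```text
time: 21.55
ee_pos: [0.5009, 0.1863, 0.0091]
tcp_rot: [0.0, 0.692, 0.722, -0.0]
wrist_force: [0.7, -1.2, -0.8]
grip_width: 0.0386
gripper_force: 47.0
```

{"api": "arm_command", "payload": {
  "targets": [
    [[0.3, 0, 0, 2, 0, 0, 0], [0.3, 0, 0, 1.2, 0, 0, 0], [0.3, 0, 0, 1, 0, 0, 0], [0.3, 0, 0, 0, 0, 0, 0]]
  ]
}}

```text
time: 21.95
ee_pos: [0.5009, 0.1864, 0.0052]
tcp_rot: [0.0, 0.692, 0.722, -0.0]
wrist_force: [0.2, -0.2, -1.6]
grip_width: 0.0387
gripper_force: 47.0
```

{"api": "arm_command", "payload": {
  "targets": [
    [[0.3, 0, 0, 0.6, 0, 0, 0], [0.65, 0, 0, 0, 0, 0, 0], [0.65, 0, 0, 0, 0, 0, 0], [0.65, 0, 0, 0, 0, 0, 0], [0.65, 0, 0, -10, 0, 0, 0]]
  ]
}}

```text
time: 22.45
ee_pos: [0.5001, 0.1859, 0.0136]
tcp_rot: [-0.0, 0.692, 0.722, -0.001]
wrist_force: [-0.3, 1.2, -0.2]
grip_width: 0.0556
gripper_force: 0.0
```

{"api": "arm_command", "payload": {
  "targets": [
    [[0.65, 0, 0, -30, 0, 0, 0], [0.65, 0, 0, -40, 0, 0, 0], [0.65, 0, 0, -40, 0, 0, 0], [0.65, 0, 0, 0, 0, 0, 0], [0.65, 0, 0, 0, 0, 0, 0]]
  ]
}}

```text
time: 22.95
ee_pos: [0.5015, 0.1869, 0.1266]
tcp_rot: [0.0, 0.692, 0.722, 0.002]
wrist_force: [-0.2, -0.2, -0.7]
grip_width: 0.0554
gripper_force: 0.0
```

```bash
python3 bay.py long 130 0 14; python3 -c "
from h import *
plan((.595,-.2465,.13),33)"
```

```text
t 22.95 at [501.5 186.9 126.6] yaw 92.49 tilt [0.0024 0.0021] shift [-1.  -0.7 -3.4] turn z 0.0
F [-0.2 -0.2 -0.7] grip 0.0554 0.0
wrist [319. 236.] [500. 187.] 79.0 39.5 92.4
top [347. 304.] [441.5 -78.1] 51.4 37.2 10.1
top [244. 281.] [502.9 171.7] 46.3 38.8 90.3
top [413. 241.] [ 595.5 -246. ] 62.9 37.0 33.1
top [487. 253.] [ 566.  -429.6] 135.4 78.2 179.4
t 23.05 at [500.6 186.3 124. ] yaw 92.49 tilt [-0.0011 -0.0005] shift [-436.4   75.6   -5.9] turn z 1.038
```

The long board now lies in its bay at (500,187), at 92.4°. Next is the mid board.

{"api": "arm_command", "payload": {
  "targets": [
    [[0.65, -43.9, 7.3, 0, 0, 0, 0], [0.65, -43.9, 7.3, 0, 0, 0, 0], [0.65, -43.9, 7.3, 0, 0, 0, 0], [0.65, -43.9, 7.3, 0, 0, 0, 0], [0.65, -43.9, 7.3, 0, 0, 0, 0]]
  ]
}}

```text
time: 23.55
ee_pos: [0.5464, -0.0331, 0.1235]
tcp_rot: [-0.001, 0.691, 0.722, -0.001]
wrist_force: [0.9, -0.0, -1.0]
grip_width: 0.0554
gripper_force: 0.0
```

{"api": "arm_command", "payload": {
  "targets": [
    [[0.65, -43.9, 7.3, 0, 0, 0, 0], [0.65, -43.9, 7.3, 0, 0, 0, 0], [0.65, -43.9, 7.3, 0, 0, 0, 0], [0.65, -43.9, 7.3, 0, 0, 0, 0], [0.65, -43.9, 7.3, 0, 0, 0, 0]]
  ]
}}

```text
time: 24.05
ee_pos: [0.5778, -0.1835, 0.1243]
tcp_rot: [0.033, 0.729, 0.683, -0.025]
wrist_force: [0.3, -0.4, -0.1]
grip_width: 0.0553
gripper_force: 0.0
```

{"api": "arm_command", "payload": {
  "targets": [
    [[0.65, 0, 0, 0, 0, 0, 0.13], [0.65, 0, 0, 0, 0, 0, 0.13], [0.65, 0, 0, 0, 0, 0, 0.13], [0.65, 0, 0, 0, 0, 0, 0.13], [0.65, 0, 0, 0, 0, 0, 0.13]]
  ]
}}

```text
time: 24.55
ee_pos: [0.5777, -0.1823, 0.1244]
tcp_rot: [0.039, 0.91, 0.413, -0.013]
wrist_force: [0.3, 0.0, 0.3]
grip_width: 0.0555
gripper_force: 0.0
```

{"api": "arm_command", "payload": {
  "targets": [
    [[0.65, 0, 0, 15, 0, 0, 0.13], [0.65, 0, 0, 25, 0, 0, 0.13], [0.65, 0, 0, 25, 0, 0, 0.13], [0.65, 0, 0, 0, 0, 0, 0], [0.65, 0, 0, 0, 0, 0, 0]]
  ]
}}

```text
time: 25.05
ee_pos: [0.5786, -0.1878, 0.0608]
tcp_rot: [0.041, 0.972, 0.233, -0.005]
wrist_force: [-0.3, 0.3, 0.6]
grip_width: 0.0553
gripper_force: 0.0
```

```bash
python3 -c "
from boards import *
plan((.5926,-.2487,.0195),33.1)
for n in('wrist','top'):
    c=cam(n)
    for o in boards(c): print(*o)"
```

```text
t 25.05 at [ 578.6 -187.8   60.8] yaw 26.93 tilt [ 0.0089 -0.0821] shift [-13.9  57.2  46.3] turn z -0.108
[ 57. 383.] [439.3 -79.4] 58.1 40.8 9.9
[599. 376.] [ 584.6 -414.5] 92.5 58.6 178.5
[411. 286.] [ 593.7 -247.9] 67.8 39.9 32.3
[347. 304.] [441.7 -78.8] 51.7 37.3 9.3
[237. 279.] [505.9 189.7] 79.8 39.5 94.2
[487. 253.] [ 566.8 -431.5] 136.1 79.1 179.3
```

The turn ran into joint 6's limit and left the tool slightly tilted. I'll compute the full rotation correction.

```bash
cat >> h.py <<'E'
def fix(yaw):
    s,M=st(); a=np.radians(yaw); D=np.array([[np.cos(a),np.sin(a),0],[np.sin(a),-np.cos(a),0],[0,0,-1]])
    print('rotvec',R.from_matrix(M.T@D).as_rotvec().round(4),'q',np.round(s['q'],2))
E
python3 -c "
from h import *
fix(33.1)"
```

```text
rotvec [ 0.0776  0.03   -0.1074] q [ 0.06  0.08 -0.22  0.09 -1.27  1.95]
```

{"api": "arm_command", "payload": {
  "targets": [
    [[0.65, 0, 0, 0, 0.0388, 0.015, -0.0537], [0.65, 0, 0, 0, 0.0388, 0.015, -0.0537], [0.65, 0, 0, 0, 0, 0, 0], [0.65, 0, 0, 0, 0, 0, 0]]
  ]
}}

```text
time: 25.55
ee_pos: [0.5797, -0.1879, 0.0624]
tcp_rot: [0.0, 0.959, 0.283, 0.0]
wrist_force: [-0.3, -0.1, 0.7]
grip_width: 0.0557
gripper_force: 0.0
```

```bash
python3 -c "
from h import *
fix(33.1); plan((.5920,-.2493,.0195),33.1)"
```

```text
rotvec [ 0.0005  0.     -0.0039] q [ 0.02  0.11 -0.15  0.   -1.31  2.13]
t 25.55 at [ 579.7 -187.9   62.4] yaw 32.88 tilt [ 0.0003 -0.0004] shift [-23.   58.2  42.9] turn z -0.004
```

{"api": "arm_command", "payload": {
  "targets": [
    [[0.65, -12, 29, 0, 0, 0, 0], [0.65, -12, 29, 0, 0, 0, 0], [0.65, 0, 0, 20, 0, 0, 0], [0.65, 0, 0, 20, 0, 0, 0], [0.65, 0, 0, 0, 0, 0, 0]]
  ]
}}

```text
time: 26.05
ee_pos: [0.5885, -0.2486, 0.0179]
tcp_rot: [-0.002, 0.959, 0.283, -0.003]
wrist_force: [-0.3, 0.8, -0.7]
grip_width: 0.0555
gripper_force: 0.0
```

{"api": "arm_command", "payload": {
  "targets": [
    [[0.65, 0, 0, 15, 0, 0, 0], [0.65, 0, 0, 7, 0, 0, 0], [0.65, 0, 0, 0, 0, 0, 0], [0.65, 0, 0, 0, 0, 0, 0]]
  ]
}}

```text
time: 26.45
ee_pos: [0.5907, -0.2492, -0.0003]
tcp_rot: [-0.0, 0.959, 0.284, -0.0]
wrist_force: [0.4, 0.1, 0.2]
grip_width: 0.0556
gripper_force: 0.0
```

{"api": "arm_command", "payload": {
  "targets": [
    [[0.3, 0, 0, 0, 0, 0, 0], [0.3, 0, 0, 0, 0, 0, 0], [0.3, 0, 0, 0, 0, 0, 0], [0.3, 0, 0, 0, 0, 0, 0]]
  ],
  "squeeze": 40
}}

```text
time: 26.85
ee_pos: [0.5911, -0.2494, 0.0003]
tcp_rot: [-0.0, 0.959, 0.284, 0.0]
wrist_force: [-0.7, 0.4, 4.6]
grip_width: 0.0383
gripper_force: 40.7
```

```bash
python3 -c "
from h import *
a=np.radians(6.05); ux=np.array([np.cos(a),np.sin(a)]); uy=np.array([-ux[1],ux[0]]); o=np.array([.639,.0141])
p=o-.075*ux-.055*uy
plan((*p,.035),6.05); s=arm.observe(); print(s['grip_width'],s['gripper_force'])"
```

```text
t 26.85 at [ 5.911e+02 -2.494e+02  3.000e-01] yaw 32.95 tilt [0.0003 0.0002] shift [  91.7 -180.   -34.6] turn z 0.47
0.038319603226024644 40.731003284454346
```

{"api": "arm_command", "payload": {
  "targets": [
    [[0.3, 0, 0, -15, 0, 0, 0], [0.3, 0, 0, -20, 0, 0, 0], [0.3, 18.3, -36, 0, 0, 0, 0], [0.3, 18.3, -36, 0, 0, 0, 0], [0.3, 18.3, -36, 0, 0, 0, 0]]
  ]
}}

```text
time: 27.35
ee_pos: [0.5773, -0.1278, 0.0348]
tcp_rot: [-0.001, 0.959, 0.283, -0.001]
wrist_force: [0.5, -0.0, -0.6]
grip_width: 0.0387
gripper_force: 40.4
```

{"api": "arm_command", "payload": {
  "targets": [
    [[0.3, 18.3, -36, 0, 0, 0, 0], [0.3, 18.3, -36, 0, 0, 0, 0.11], [0.3, 0, 0, 0, 0, 0, 0.12], [0.3, 0, 0, 0, 0, 0, 0.12], [0.3, 0, 0, 0, 0, 0, 0.12]]
  ]
}}

```text
time: 27.85
ee_pos: [0.5692, -0.048, 0.0349]
tcp_rot: [-0.0, 0.999, 0.05, -0.001]
wrist_force: [-0.1, -0.8, -0.8]
grip_width: 0.0385
gripper_force: 40.4
```

{"api": "arm_command", "payload": {
  "targets": [
    [[0.3, 0, 0, 15, 0, 0, 0], [0.3, 0, 0, 12, 0, 0, 0], [0.3, 0, 0, 4, 0, 0, 0], [0.3, 0, 0, 0, 0, 0, 0], [0.3, 0, 0, 0, 0, 0, 0]]
  ]
}}

```text
time: 28.35
ee_pos: [0.5694, -0.0486, 0.0033]
tcp_rot: [-0.0, 0.999, 0.053, -0.001]
wrist_force: [-0.3, -0.2, -0.3]
grip_width: 0.0385
gripper_force: 40.5
```

```bash
python3 stp.py 68 -4 0 m1.png
```

```text
t 28.35 at [569.4 -48.6   3.3] yaw 6.05 tilt [-0.0017  0.0004] shift [ 37.9 -35.    3.3] turn z -0.0
stop coords of tcp -75.8 -55.0 F [-0.3 -0.2 -0.3] grip 0.0385 40.5
[321. 317.] [570.9 -49.1] 69.5 40.6 5.7
```

{"api": "arm_command", "payload": {
  "targets": [
    [[0.3, 0, 0, 3, 0, 0, 0], [0.3, 0, 0, 0, 0, 0, 0], [0.3, 12, -12, 0, 0, 0, 0], [0.3, 12, -12, 0, 0, 0, 0], [0.3, 9, -9, 0, 0, 0, 0]]
  ]
}}

```text
time: 28.9
ee_pos: [0.5998, -0.0108, 0.0005]
tcp_rot: [-0.0, 0.999, 0.053, -0.001]
wrist_force: [-0.2, -0.3, 0.1]
grip_width: 0.0386
gripper_force: 40.5
```

{"api": "arm_command", "payload": {
  "targets": [
    [[0.3, 2, -1, 0, 0, 0, 0], [0.3, 0, -1, 0, 0, 0, 0], [0.3, 0, -1, 0, 0, 0, 0], [0.3, 0, 0, 0, 0, 0, 0], [0.3, 0, 0, 0, 0, 0, 0]]
  ]
}}

```text
time: 29.4
ee_pos: [0.6008, -0.0098, 0.0006]
tcp_rot: [-0.0, 0.999, 0.052, -0.0]
wrist_force: [3.3, -4.6, -0.5]
grip_width: 0.0385
gripper_force: 40.7
```

{"api": "arm_command", "payload": {
  "targets": [
    [[0.3, 1, 0, 0, 0, 0, 0], [0.3, 1, 0, 0, 0, 0, 0], [0.3, 1, 0, 0, 0, 0, 0], [0.3, 0, 0, 0, 0, 0, 0]]
  ]
}}

```text
time: 29.8
ee_pos: [0.6023, -0.0097, 0.0004]
tcp_rot: [0.0, 0.999, 0.052, -0.002]
wrist_force: [-3.8, -6.4, 2.5]
grip_width: 0.0382
gripper_force: 41.1
```

```bash
python3 stp.py 68 -4 0 m1.png
```

```text
t 29.8 at [ 6.023e+02 -9.700e+00  4.000e-01] yaw 5.98 tilt [-0.0041 -0.0007] shift [1.1 0.2 0.4] turn z -0.001
stop coords of tcp -39.1 -19.8 F [-3.8 -6.4  2.5] grip 0.0382 41.1
[321. 317.] [605.5 -10. ] 68.0 39.7 5.6
```

{"api": "arm_command", "payload": {
  "targets": [
    [[0.3, 1, 0, 0, 0, 0, 0], [0.3, 1, 0, 0, 0, 0, 0], [0.3, 0, -0.5, 0, 0, 0, 0], [0.3, 0, 0, 0, 0, 0, 0]]
  ]
}}

```text
time: 30.25
ee_pos: [0.6038, -0.0096, 0.0004]
tcp_rot: [0.001, 0.999, 0.052, -0.003]
wrist_force: [-5.4, -7.5, 4.6]
grip_width: 0.0386
gripper_force: 41.2
```

{"api": "arm_command", "payload": {
  "targets": [
    [[0.3, -1, 0.5, 0, 0, 0, 0], [0.3, -1, 0.5, 0, 0, 0, 0], [0.3, 0, 0, 0, 0, 0, 0]]
  ]
}}

```text
time: 30.55
ee_pos: [0.6036, -0.0096, 0.0005]
tcp_rot: [-0.0, 0.999, 0.052, -0.0]
wrist_force: [1.4, -4.9, -0.5]
grip_width: 0.0385
gripper_force: 40.7
```

{"api": "arm_command", "payload": {
  "targets": [
    [[0.65, 0, 0, 0, 0, 0, 0], [0.65, 0, 0, 0, 0, 0, 0], [0.65, 0, 0, 0, 0, 0, 0], [0.65, 0, 0, -20, 0, 0, 0], [0.65, 0, 0, 0, 0, 0, 0]]
  ]
}}

```text
time: 31.05
ee_pos: [0.6051, -0.0086, 0.0231]
tcp_rot: [-0.001, 0.999, 0.053, 0.001]
wrist_force: [0.8, -0.2, 0.5]
grip_width: 0.0552
gripper_force: 0.0
```

{"api": "arm_command", "payload": {
  "targets": [
    [[0.65, -2, 0, 0, 0, 0, 0], [0.65, 0, 0, 0, 0, 0, 0], [0.65, 0, 0, 0, 0, 0, 0]]
  ]
}}

```text
time: 31.35
ee_pos: [0.601, -0.0093, 0.0196]
tcp_rot: [-0.0, 0.999, 0.052, -0.001]
wrist_force: [-0.5, 0.2, -0.1]
grip_width: 0.0552
gripper_force: 0.0
```

```bash
python3 stp.py 68 -4 0 m2.png; python3 -c "
from boards import *
c=cam('top')
for o in boards(c): print(*o)"
```

```text
t 31.35 at [601.   -9.3  19.6] yaw 6.01 tilt [-0.0027  0.0007] shift [ 2.4  0.7 19.5] turn z -0.001
stop coords of tcp -40.3 -19.3 F [-0.5  0.2 -0.1] grip 0.0552 0.0
[  6. 444.] [496.7 154.4] 45.3 10.1 169.3
[322. 289.] [606.4 -10. ] 67.4 39.7 5.5
[346. 304.] [441.6 -78.3] 51.7 36.2 9.3
[487. 253.] [ 566.7 -431.7] 136.1 78.7 179.4
```

The x push may have been mostly friction, so I'll regrip and press the board home once more, then let go.

{"api": "arm_command", "payload": {
  "targets": [
    [[0.65, 1, 0.5, 10, 0, 0, -0.001], [0.65, 0, 0, 9.5, 0, 0, 0], [0.65, 0, 0, 0, 0, 0, 0], [0.3, 0, 0, 0, 0, 0, 0], [0.3, 0, 0, 0, 0, 0, 0]]
  ]
}}

```text
time: 31.95
ee_pos: [0.6024, -0.0099, 0.001]
tcp_rot: [-0.0, 0.999, 0.053, -0.001]
wrist_force: [-0.4, -0.0, -0.1]
grip_width: 0.0383
gripper_force: 40.7
```

{"api": "arm_command", "payload": {
  "targets": [
    [[0.3, 0, 0, 0, 0, 0, 0], [0.3, 1, 0, 0, 0, 0, 0], [0.3, 1, 0, 0, 0, 0, 0], [0.3, 1, 0, 0, 0, 0, 0], [0.3, 0, 0, 0, 0, 0, 0]]
  ]
}}

```text
time: 32.45
ee_pos: [0.6026, -0.01, 0.0007]
tcp_rot: [-0.0, 0.999, 0.053, -0.004]
wrist_force: [-13.6, -0.3, 8.3]
grip_width: 0.0386
gripper_force: 41.6
```

```bash
python3 stp.py 68 -4 0 m2.png
```

```text
t 32.45 at [602.6 -10.    0.7] yaw 6.06 tilt [-0.0083 -0.0004] shift [ 0.7 -0.1  0.7] turn z 0.0
stop coords of tcp -38.7 -20.1 F [-13.6  -0.3   8.3] grip 0.0386 41.6
[321. 315.] [606.5 -10.1] 66.6 40.1 5.9
```

{"api": "arm_command", "payload": {
  "targets": [
    [[0.3, -1.7, 0, 0, 0, 0, 0], [0.3, 0, -1, 0, 0, 0, 0], [0.3, 0, -0.7, 0, 0, 0, 0], [0.3, 0, 0, 0, 0, 0, 0], [0.3, 0, 0, 0, 0, 0, 0]]
  ]
}}

```text
time: 33.0
ee_pos: [0.6024, -0.0096, 0.0008]
tcp_rot: [0.001, 0.999, 0.052, -0.002]
wrist_force: [-4.1, -4.5, 2.4]
grip_width: 0.0384
gripper_force: 41.0
```

{"api": "arm_command", "payload": {
  "targets": [
    [[0.3, -0.2, 1, 0, 0, 0, 0], [0.3, 0, 0, 0, 0, 0, 0], [0.65, 0, 0, 0, 0, 0, 0], [0.65, 0, 0, 0, 0, 0, 0], [0.65, 0, 0, 0, 0, 0, 0]]
  ]
}}

```text
time: 33.5
ee_pos: [0.604, -0.0087, 0.0012]
tcp_rot: [-0.001, 0.999, 0.053, -0.0]
wrist_force: [-0.4, -0.1, -0.3]
grip_width: 0.0556
gripper_force: 0.0
```

{"api": "arm_command", "payload": {
  "targets": [
    [[0.65, -1.5, 0, -20, 0, 0, 0], [0.65, 0, 0, 0, 0, 0, 0], [0.65, 0, 0, 0, 0, 0, 0], [0.65, 0, 0, 0, 0, 0, 0]]
  ]
}}

```text
time: 33.9
ee_pos: [0.6018, -0.009, 0.0202]
tcp_rot: [-0.001, 0.999, 0.053, -0.001]
wrist_force: [-0.2, 0.7, 0.1]
grip_width: 0.0557
gripper_force: 0.0
```

```bash
python3 stp.py 68 -4 0 m3.png
```

```text
t 33.9 at [601.8  -9.   20.2] yaw 6.06 tilt [-0.0021  0.001 ] shift [ 1.5  0.9 20.2] turn z 0.0
stop coords of tcp -39.4 -19.1 F [-0.2  0.7  0.1] grip 0.0557 0.0
[  6. 442.] [496.6 155. ] 45.7 10.7 169.3
[322. 290.] [606.4 -10.1] 66.8 39.6 5.8
```

{"api": "arm_command", "payload": {
  "targets": [
    [[0.65, 1.4, 0.8, 10, 0, 0, 0], [0.65, 0, 0, 10, 0, 0, 0], [0.65, 0, 0, 0, 0, 0, 0], [0.3, 0, 0, 0, 0, 0, 0], [0.3, 0, 0, 0, 0, 0, 0]]
  ],
  "squeeze": 45
}}

```text
time: 34.45
ee_pos: [0.6032, -0.0099, 0.0009]
tcp_rot: [-0.0, 0.999, 0.053, -0.001]
wrist_force: [-0.9, -0.1, -0.9]
grip_width: 0.0381
gripper_force: 45.9
```

{"api": "arm_command", "payload": {
  "targets": [
    [[0.3, 0, 0, 0, 0, 0, 0], [0.3, 0, 0, -20, 0, 0, 0], [0.3, 0, 0, -25, 0, 0, 0], [0.3, -20, 0, -25, 0, 0, 0], [0.3, -40, 0, 0, 0, 0, 0]]
  ]
}}

```text
time: 34.95
ee_pos: [0.5468, -0.0159, 0.0753]
tcp_rot: [-0.0, 0.999, 0.053, 0.003]
wrist_force: [-0.4, 0.8, 0.5]
grip_width: 0.0383
gripper_force: 46.0
```

{"api": "arm_command", "payload": {
  "targets": [
    [[0.3, -40, 0, 0, 0, 0, 0], [0.3, 0, 0, 0, 0, 0, 0]]
  ]
}}

```text
time: 35.15
ee_pos: [0.5009, -0.0208, 0.071]
tcp_rot: [-0.001, 0.999, 0.053, -0.0]
wrist_force: [1.2, 0.9, 0.3]
grip_width: 0.0387
gripper_force: 45.9
```

```bash
python3 bay.py mid 70 -4
```

```text
t 35.15 at [500.9 -20.8  71. ] yaw 6.07 tilt [-0.0011  0.002 ] shift [  26.8 -284.3    1.6] turn z -1.508
F [1.2 0.9 0.3] grip 0.0387 45.9
```

{"api": "arm_command", "payload": {
  "targets": [
    [[0.3, 3.8, -40.6, 0, 0, 0, 0], [0.3, 3.8, -40.6, 0, 0, 0, 0], [0.3, 3.8, -40.6, 0, 0, 0, 0], [0.3, 3.8, -40.6, 0, 0, 0, 0], [0.3, 3.8, -40.6, 0, 0, 0, 0]]
  ]
}}

```text
time: 35.65
ee_pos: [0.5018, 0.1856, 0.0718]
tcp_rot: [-0.001, 0.999, 0.053, -0.0]
wrist_force: [0.6, -0.3, -0.8]
grip_width: 0.0386
gripper_force: 46.0
```

{"api": "arm_command", "payload": {
  "targets": [
    [[0.3, 3.8, -40.6, 0, 0, 0, 0], [0.3, 3.8, -40.6, 0, 0, 0, 0], [0.3, 0, 0, 0, 0, 0, -0.137], [0.3, 0, 0, 0, 0, 0, -0.137], [0.3, 0, 0, 0, 0, 0, -0.137]]
  ]
}}

```text
time: 36.15
ee_pos: [0.5008, 0.2659, 0.0713]
tcp_rot: [-0.001, 0.966, 0.259, -0.0]
wrist_force: [-0.0, -0.2, -0.8]
grip_width: 0.0384
gripper_force: 46.0
```

{"api": "arm_command", "payload": {
  "targets": [
    [[0.3, 0, 0, 0, 0, 0, -0.137], [0.3, 0, 0, 0, 0, 0, -0.137], [0.3, 0, 0, 0, 0, 0, -0.137], [0.3, 0, 0, 0, 0, 0, -0.137], [0.3, 0, 0, 0, 0, 0, -0.137]]
  ]
}}

```text
time: 36.65
ee_pos: [0.501, 0.2655, 0.0715]
tcp_rot: [-0.001, 0.823, 0.568, 0.0]
wrist_force: [0.9, -1.0, -0.1]
grip_width: 0.0384
gripper_force: 46.0
```

{"api": "arm_command", "payload": {
  "targets": [
    [[0.3, 0, 0, 15, 0, 0, -0.137], [0.3, 0, 0, 15, 0, 0, -0.137], [0.3, 0, 0, 10, 0, 0, -0.138], [0.3, 0, 0, 0, 0, 0, 0], [0.3, 0, 0, 0, 0, 0, 0]]
  ]
}}

```text
time: 37.15
ee_pos: [0.5009, 0.2653, 0.0317]
tcp_rot: [-0.001, 0.693, 0.721, 0.0]
wrist_force: [-0.1, -0.7, -0.4]
grip_width: 0.0386
gripper_force: 46.0
```

```bash
python3 bay.py mid 6.6 -4 38
```

```text
t 37.15 at [500.9 265.3  31.7] yaw 92.26 tilt [-0.0009  0.0008] shift [-0.4 -3.4 25.1] turn z -0.004
F [-0.1 -0.7 -0.4] grip 0.0386 46.0
wrist [328. 338.] [503.2 251.4] 104.5 46.2 92.2
top [347. 304.] [440.9 -76.5] 50.4 36.1 10.3
top [210. 280.] [502.9 248.6] 35.9 23.9 179.5
top [237. 279.] [503.  185.6] 74.8 37.0 93.1
top [487. 253.] [ 562.9 -421. ] 132.8 76.8 179.5
```

{"api": "arm_command", "payload": {
  "targets": [
    [[0.3, 0, -3.4, 8, 0, 0, -0.004], [0.3, 0, 0, 6, 0, 0, 0], [0.3, 0, 0, 4, 0, 0, 0], [0.3, 0, 0, 2, 0, 0, 0], [0.3, 0, 0, 0, 0, 0, 0]]
  ]
}}

```text
time: 37.75
ee_pos: [0.4969, 0.2648, 0.0108]
tcp_rot: [-0.001, 0.69, 0.723, -0.001]
wrist_force: [-0.1, 0.2, -1.2]
grip_width: 0.0385
gripper_force: 46.0
```

{"api": "arm_command", "payload": {
  "targets": [
    [[0.3, 0, 0, 2, 0, 0, 0], [0.3, 0, 0, 2, 0, 0, 0], [0.3, 0, 0, 0, 0, 0, 0], [0.3, 0, 0, 0, 0, 0, 0]]
  ]
}}

```text
time: 38.15
ee_pos: [0.4971, 0.2649, 0.0072]
tcp_rot: [-0.001, 0.69, 0.724, -0.0]
wrist_force: [-0.5, 1.6, -0.7]
grip_width: 0.0382
gripper_force: 46.0
```

```bash
python3 bay.py mid 6.6 -4
```

```text
t 38.15 at [497.1 264.9   7.2] yaw 92.7 tilt [-0.0015  0.0007] shift [-0.2  0.3  0.6] turn z 0.004
F [-0.5  1.6 -0.7] grip 0.0382 46.0
```

{"api": "arm_command", "payload": {
  "targets": [
    [[0.3, 0, 0, 0.4, 0, 0, 0], [0.65, 0, 0, 0, 0, 0, 0], [0.65, 0, 0, 0, 0, 0, 0], [0.65, 0, 0, 0, 0, 0, 0], [0.65, 0, 0, -10, 0, 0, 0]]
  ]
}}

```text
time: 38.65
ee_pos: [0.4963, 0.2643, 0.0157]
tcp_rot: [-0.001, 0.69, 0.723, -0.002]
wrist_force: [0.8, 0.1, -0.1]
grip_width: 0.0555
gripper_force: 0.0
```

{"api": "arm_command", "payload": {
  "targets": [
    [[0.65, 0, 0, -30, 0, 0, 0], [0.65, 0, 0, -40, 0, 0, 0], [0.65, 0, 0, -40, 0, 0, 0], [0.65, 0, 0, 0, 0, 0, 0], [0.65, 0, 0, 0, 0, 0, 0]]
  ]
}}

```text
time: 39.15
ee_pos: [0.4978, 0.2654, 0.1289]
tcp_rot: [-0.001, 0.69, 0.724, 0.001]
wrist_force: [0.2, 0.0, -0.8]
grip_width: 0.0554
gripper_force: 0.0
```

```bash
python3 bay.py mid 130 0 14; python3 -c "
from h import *
plan((.44,-.079,.128),10); fix(10)"
```

```text
t 39.15 at [497.8 265.4 128.9] yaw 92.7 tilt [0.0008 0.0034] shift [ 3.4 -0.3 -1.1] turn z 0.004
F [ 0.2  0.  -0.8] grip 0.0554 0.0
wrist [322. 326.] [502.3 189. ] 81.3 39.8 92.0
wrist [319. 231.] [496.  269.3] 68.1 40.2 92.6
top [347. 304.] [441.6 -78.4] 51.4 36.8 10.3
top [223. 281.] [502.7 220.4] 140.3 40.2 95.0
top [487. 253.] [ 566.  -429.7] 135.4 78.3 179.4
t 39.25 at [496.9 264.6 126.2] yaw 92.69 tilt [-0.0026  0.0003] shift [-340.6  -72.9   -1.8] turn z 1.443
rotvec [-2.4000e-03  1.4000e-03  1.4432e+00] q [ 0.84 -0.04 -0.19 -0.   -1.43  2.34]
```

The mid board lies in its bay at (496,269), at 92.6°. Now the short board. I'll turn first to keep joint 6 in range.

{"api": "arm_command", "payload": {
  "targets": [
    [[0.65, 0, 0, 0, 0, 0, 0.144], [0.65, 0, 0, 0, 0, 0, 0.144], [0.65, 0, 0, 0, 0, 0, 0.144], [0.65, 0, 0, 0, 0, 0, 0.144], [0.65, 0, 0, 0, 0, 0, 0.144]]
  ]
}}

```text
time: 39.75
ee_pos: [0.4967, 0.2644, 0.1253]
tcp_rot: [-0.0, 0.902, 0.431, -0.002]
wrist_force: [-0.8, -0.0, 0.1]
grip_width: 0.0554
gripper_force: 0.0
```

{"api": "arm_command", "payload": {
  "targets": [
    [[0.65, 0, 0, 0, 0, 0, 0.144], [0.65, 0, 0, 0, 0, 0, 0.144], [0.65, 0, 0, 0, 0, 0, 0.144], [0.65, 0, 0, 0, 0, 0, 0.144], [0.65, 0, 0, 0, 0, 0, 0.147]]
  ]
}}

```text
time: 40.25
ee_pos: [0.4967, 0.2644, 0.1253]
tcp_rot: [0.0, 0.996, 0.084, -0.002]
wrist_force: [0.3, 0.9, -0.4]
grip_width: 0.0557
gripper_force: 0.0
```

{"api": "arm_command", "payload": {
  "targets": [
    [[0.65, -15.5, 41, 0, 0, 0, 0], [0.65, -15.5, 41, 0, 0, 0, 0], [0.65, -15.5, 41, 0, 0, 0, 0], [0.65, -15.5, 41, 0, 0, 0, 0], [0.65, -15.5, 41, 0, 0, 0, 0]]
  ]
}}

```text
time: 40.75
ee_pos: [0.4554, 0.0477, 0.1255]
tcp_rot: [-0.0, 0.996, 0.088, -0.002]
wrist_force: [1.1, -1.6, -0.7]
grip_width: 0.0553
gripper_force: 0.0
```

{"api": "arm_command", "payload": {
  "targets": [
    [[0.65, -15.5, 41, 0, 0, 0, 0], [0.65, -15.5, 41, 20, 0, 0, 0], [0.65, -15.5, 41, 20, 0, 0, 0], [0.65, 0, 0, 20, 0, 0, 0], [0.65, 0, 0, 0, 0, 0, 0]]
  ]
}}

```text
time: 41.25
ee_pos: [0.4294, -0.081, 0.0628]
tcp_rot: [-0.001, 0.996, 0.086, -0.004]
wrist_force: [0.0, 0.8, 0.2]
grip_width: 0.0553
gripper_force: 0.0
```

```bash
python3 -c "
from boards import *
plan((.4321,-.0806,.0),10); fix(10)
for n in('wrist','top'):
    c=cam(n)
    for o in boards(c): print(n,*o)"
```

```text
t 41.25 at [429.4 -81.   62.8] yaw 9.85 tilt [-0.0083  0.0003] shift [ 3.2  0.2 62.8] turn z -0.003
rotvec [-0.0017  0.0081 -0.0026] q [ 0.28 -0.37 -0.58 -0.   -1.37  1.47]
wrist [319. 251.] [438.8 -79.3] 55.0 39.6 9.8
top [221. 281.] [502.6 227.1] 154.5 40.4 95.0
top [487. 252.] [ 566.7 -431.8] 136.1 78.7 179.6
```

{"api": "arm_command", "payload": {
  "targets": [
    [[0.65, 0.5, 0, 20, 0, 0, 0], [0.65, 0, 0, 20, 0, 0, 0], [0.65, 0, 0, 15, 0, 0, 0], [0.65, 0, 0, 7, 0, 0, 0], [0.65, 0, 0, 0, 0, 0, 0]]
  ]
}}

```text
time: 41.85
ee_pos: [0.4326, -0.0789, 0.0047]
tcp_rot: [-0.0, 0.996, 0.088, -0.001]
wrist_force: [-0.5, 0.3, 0.8]
grip_width: 0.0555
gripper_force: 0.0
```

{"api": "arm_command", "payload": {
  "targets": [
    [[0.3, 0, 0, 0, 0, 0, 0], [0.3, 0, 0, 0, 0, 0, 0], [0.3, 0, 0, 0, 0, 0, 0], [0.3, 0, 0, 0, 0, 0, 0]]
  ],
  "squeeze": 40
}}

```text
time: 42.25
ee_pos: [0.4345, -0.0795, 0.0079]
tcp_rot: [-0.0, 0.996, 0.088, 0.002]
wrist_force: [-3.4, 1.0, 13.2]
grip_width: 0.0256
gripper_force: 6.1
```

```bash
python3 -c "
from h import *
a=np.radians(6.05); ux=np.array([np.cos(a),np.sin(a)]); uy=np.array([-ux[1],ux[0]]); o=np.array([.639,.0141])
p=o-.075*ux-.055*uy
plan((*p,.035),6.05);fix(6.05)"
```

```text
t 42.25 at [434.5 -79.5   7.9] yaw 10.06 tilt [0.0031 0.0004] shift [139.1  -6.8 -26.6] turn z 0.07
rotvec [ 0.     -0.0032  0.07  ] q [ 0.28 -0.32 -0.65  0.   -1.24  1.47]
```

The fingers rode over the board's top because the tool was about 5 mm too high. I'll open, lift and look again.

{"api": "arm_command", "payload": {
  "targets": [
    [[0.65, 0, 0, -3, 0, 0, 0], [0.65, 0, 0, -10, 0, 0, 0], [0.65, 0, 0, -20, 0, 0, 0], [0.65, 0, 0, 0, 0, 0, 0], [0.65, 0, 0, 0, 0, 0, 0]]
  ]
}}

```text
time: 42.75
ee_pos: [0.4329, -0.0794, 0.0383]
tcp_rot: [-0.001, 0.996, 0.087, -0.0]
wrist_force: [0.3, 0.4, -0.3]
grip_width: 0.0554
gripper_force: 0.0
```

```bash
python3 -c "
from boards import *
plan((.4321,-.0806,.0),10); fix(10)
for n in('wrist',):
    c=cam(n)
    for o in boards(c): print(n,*o)
print(arm.observe()['grip_width'])"
```

```text
t 42.75 at [432.9 -79.4  38.3] yaw 10.01 tilt [-0.0002  0.0013] shift [-1.   1.1 38.3] turn z 0.0
rotvec [-0.0013  0.      0.0001] q [ 0.28 -0.35 -0.62 -0.   -1.31  1.47]
wrist [311. 272.] [438.9 -74.2] 56.1 39.5 6.0
0.0558567250148994
```

{"api": "arm_command", "payload": {
  "targets": [
    [[0.65, -1.2, -4.7, 0, 0, 0, 0.07], [0.65, 0, 0, 15, 0, 0, 0], [0.65, 0, 0, 15, 0, 0, 0], [0.65, 0, 0, 6, 0, 0, 0], [0.65, 0, 0, 0, 0, 0, 0]]
  ]
}}

```text
time: 43.3
ee_pos: [0.4295, -0.0754, 0.0004]
tcp_rot: [-0.0, 0.999, 0.052, -0.002]
wrist_force: [-0.4, -0.3, -0.3]
grip_width: 0.0554
gripper_force: 0.0
```

{"api": "arm_command", "payload": {
  "targets": [
    [[0.65, 0, 0, 1, 0, 0, 0], [0.65, 0, 0, 0, 0, 0, 0], [0.65, 0, 0, 0, 0, 0, 0]]
  ]
}}

```text
time: 43.6
ee_pos: [0.4309, -0.0751, 0.0012]
tcp_rot: [-0.0, 0.999, 0.052, -0.0]
wrist_force: [-0.4, -0.1, -0.8]
grip_width: 0.0557
gripper_force: 0.0
```

{"api": "arm_command", "payload": {
  "targets": [
    [[0.3, 0, 0, 1.4, 0, 0, 0], [0.3, 0, 0, 0, 0, 0, 0], [0.3, 0, 0, 0, 0, 0, 0], [0.3, 0, 0, 0, 0, 0, 0], [0.3, 0, 0, 0, 0, 0, 0]]
  ],
  "squeeze": 40
}}

```text
time: 44.1
ee_pos: [0.431, -0.0751, -0.0002]
tcp_rot: [-0.0, 0.999, 0.052, -0.0]
wrist_force: [0.5, 0.8, 4.3]
grip_width: 0.0386
gripper_force: 40.7
```

```bash
python3 -c "
from h import *
a=np.radians(6.05); ux=np.array([np.cos(a),np.sin(a)]); uy=np.array([-ux[1],ux[0]]); o=np.array([.639,.0141])
p=o-.075*ux-.055*uy
plan((*p,.035),6.05);fix(6.05)"
```

```text
t 44.1 at [ 4.31e+02 -7.51e+01 -2.00e-01] yaw 6.01 tilt [-0.0005  0.0007] shift [141.3 -11.9 -35.3] turn z -0.001
rotvec [-0.0008  0.0004 -0.0006] q [ 0.29 -0.33 -0.67 -0.   -1.23  1.38]
```

{"api": "arm_command", "payload": {
  "targets": [
    [[0.3, 0, 0, -12, 0, 0, 0], [0.3, 0, 0, -13, 0, 0, 0], [0.3, 47, -4, 0, 0, 0, 0], [0.3, 47, -4, 0, 0, 0, 0], [0.3, 47, -4, 0, 0, 0, 0]]
  ]
}}

```text
time: 44.6
ee_pos: [0.5716, -0.0481, 0.0257]
tcp_rot: [-0.001, 0.999, 0.052, 0.0]
wrist_force: [0.7, 1.3, 0.1]
grip_width: 0.038
gripper_force: 40.3
```

{"api": "arm_command", "payload": {
  "targets": [
    [[0.3, 0, 0, 10, 0, 0, 0], [0.3, 0, 0, 8, 0, 0, 0], [0.3, 0, 0, 4, 0, 0, 0], [0.3, 0, 0, 0, 0, 0, 0], [0.3, 0, 0, 0, 0, 0, 0]]
  ]
}}

```text
time: 45.1
ee_pos: [0.5693, -0.0486, 0.0033]
tcp_rot: [-0.0, 0.999, 0.052, 0.0]
wrist_force: [1.1, -0.9, -0.3]
grip_width: 0.0385
gripper_force: 40.3
```

```bash
python3 stp.py 56 -8 -0.2 s1.png
```

```text
t 45.1 at [569.3 -48.6   3.3] yaw 6.01 tilt [0.0002 0.001 ] shift [ 39.9 -35.    3.5] turn z -0.001
stop coords of tcp -75.9 -55.0 F [ 1.1 -0.9 -0.3] grip 0.0385 40.3
[320. 305.] [575.5 -48.5] 57.3 40.9 6.0
```

{"api": "arm_command", "payload": {
  "targets": [
    [[0.3, 0, 0, 3.3, 0, 0, 0], [0.3, 0, 0, 0, 0, 0, 0], [0.3, 12, -12, 0, 0, 0, 0], [0.3, 12, -12, 0, 0, 0, 0], [0.3, 11, -9, 0, 0, 0, 0]]
  ]
}}

```text
time: 45.65
ee_pos: [0.602, -0.0112, -0.0002]
tcp_rot: [0.0, 0.999, 0.053, -0.0]
wrist_force: [-2.1, -2.5, 6.8]
grip_width: 0.0385
gripper_force: 41.1
```

{"api": "arm_command", "payload": {
  "targets": [
    [[0.3, 2, 0, 0, 0, 0, 0], [0.3, 1, 0, 0, 0, 0, 0], [0.3, 1, 0, 0, 0, 0, 0], [0.3, 0, 0, 0, 0, 0, 0], [0.3, 0, 0, 0, 0, 0, 0]]
  ]
}}

```text
time: 46.15
ee_pos: [0.605, -0.0103, -0.0002]
tcp_rot: [-0.0, 0.999, 0.053, -0.001]
wrist_force: [-7.7, 1.1, 9.7]
grip_width: 0.0385
gripper_force: 41.4
```

```bash
python3 stp.py 56 -8 -0.2 s1.png
```

```text
t 46.15 at [ 6.05e+02 -1.03e+01 -2.00e-01] yaw 6.07 tilt [-0.0025  0.0008] shift [ 0.4 -0.6 -0. ] turn z 0.0
stop coords of tcp -36.4 -20.6 F [-7.7  1.1  9.7] grip 0.0385 41.4
[320. 306.] [612.5  -9.9] 54.7 40.0 6.1
```

{"api": "arm_command", "payload": {
  "targets": [
    [[0.3, 1, 0, -0.5, 0, 0, 0], [0.3, 0.7, 0, 0, 0, 0, 0], [0.3, 0, 0, 0, 0, 0, 0]]
  ]
}}

```text
time: 46.5
ee_pos: [0.6051, -0.0103, -0.0002]
tcp_rot: [-0.0, 0.999, 0.053, -0.003]
wrist_force: [-13.4, 2.3, 12.1]
grip_width: 0.0387
gripper_force: 41.7
```

{"api": "arm_command", "payload": {
  "targets": [
    [[0.3, -1.2, -0.8, 0, 0, 0, 0], [0.3, 0, -0.8, 0, 0, 0, 0], [0.3, 0, -0.6, 0, 0, 0, 0], [0.3, 0, 0, 0, 0, 0, 0], [0.3, 0, 0, 0, 0, 0, 0]]
  ]
}}

```text
time: 47.0
ee_pos: [0.605, -0.01, -0.0002]
tcp_rot: [0.001, 0.999, 0.052, -0.002]
wrist_force: [-4.5, -5.1, 7.0]
grip_width: 0.0387
gripper_force: 41.1
```

```bash
python3 stp.py 56 -8 -0.2 s1.png
```

```text
t 47.0 at [ 6.05e+02 -1.00e+01 -2.00e-01] yaw 6.01 tilt [-0.0034 -0.0018] shift [ 0.4 -0.4 -0. ] turn z -0.001
stop coords of tcp -36.4 -20.4 F [-4.5 -5.1  7. ] grip 0.0387 41.1
[320. 306.] [612.5  -9.8] 54.6 40.0 6.4
```

{"api": "arm_command", "payload": {
  "targets": [
    [[0.3, 0, -0.8, 0, 0, 0, 0], [0.3, 0, -0.8, 0, 0, 0, 0], [0.3, 0, 0, 0, 0, 0, 0], [0.3, 0, 0, 0, 0, 0, 0]]
  ]
}}

```text
time: 47.45
ee_pos: [0.6049, -0.0095, -0.0002]
tcp_rot: [0.002, 0.999, 0.052, -0.002]
wrist_force: [-3.0, -10.1, 6.9]
grip_width: 0.0382
gripper_force: 41.0
```

```bash
python3 stp.py 56 -8 -0.2 s1.png
```

```text
t 47.45 at [ 6.049e+02 -9.500e+00 -2.000e-01] yaw 5.98 tilt [-0.0033 -0.0033] shift [0.4 0.1 0. ] turn z -0.001
stop coords of tcp -36.4 -19.9 F [ -3.  -10.1   6.9] grip 0.0382 41.0
[320. 306.] [612.6  -9.3] 54.4 40.1 6.2
```

Home on both walls. I'll unload, let go, check and re-grip.

{"api": "arm_command", "payload": {
  "targets": [
    [[0.3, 0, 1.5, -0.7, 0, 0, 0], [0.3, 0, 0, 0, 0, 0, 0], [0.65, 0, 0, 0, 0, 0, 0], [0.65, 0, 0, 0, 0, 0, 0], [0.65, 0, 0, 0, 0, 0, 0]]
  ]
}}

```text
time: 48.0
ee_pos: [0.6053, -0.0084, -0.0004]
tcp_rot: [-0.001, 0.999, 0.053, -0.001]
wrist_force: [1.0, -0.5, -0.2]
grip_width: 0.0556
gripper_force: 0.0
```

{"api": "arm_command", "payload": {
  "targets": [
    [[0.65, -1, 0, -15, 0, 0, 0], [0.65, 0, 0, 0, 0, 0, 0], [0.65, 0, 0, 0, 0, 0, 0], [0.65, 0, 0, 0, 0, 0, 0]]
  ]
}}

```text
time: 48.4
ee_pos: [0.6041, -0.0092, 0.015]
tcp_rot: [-0.001, 0.999, 0.052, -0.001]
wrist_force: [0.6, -0.2, 0.2]
grip_width: 0.0557
gripper_force: 0.0
```

```bash
python3 stp.py 56 -8 -0.2 s1.png
```

```text
t 48.4 at [604.1  -9.2  15. ] yaw 6.0 tilt [-0.0013  0.0011] shift [ 1.2  0.5 15.2] turn z -0.001
stop coords of tcp -37.2 -19.5 F [ 0.6 -0.2  0.2] grip 0.0557 0.0
[  4. 459.] [492.9 153.6] 35.6 7.2 169.3
[322. 289.] [612.6  -9.4] 54.6 39.8 6.0
```

{"api": "arm_command", "payload": {
  "targets": [
    [[0.65, 1.2, 0.5, 7, 0, 0, 0], [0.65, 0, 0, 8, 0, 0, 0], [0.65, 0, 0, 0, 0, 0, 0], [0.3, 0, 0, 0, 0, 0, 0], [0.3, 0, 0, 0, 0, 0, 0]]
  ],
  "squeeze": 45
}}

```text
time: 48.95
ee_pos: [0.6051, -0.0098, -0.0]
tcp_rot: [-0.0, 0.999, 0.052, -0.001]
wrist_force: [-1.2, -0.2, -1.9]
grip_width: 0.0387
gripper_force: 46.0
```

{"api": "arm_command", "payload": {
  "targets": [
    [[0.3, 0, 0, 0, 0, 0, 0], [0.3, 0, 0, -20, 0, 0, 0], [0.3, 0, 0, -25, 0, 0, 0], [0.3, -24, 0, -25, 0, 0, 0], [0.3, -40, 0, 0, 0, 0, 0]]
  ]
}}

```text
time: 49.45
ee_pos: [0.5444, -0.0162, 0.0742]
tcp_rot: [-0.0, 0.999, 0.052, 0.003]
wrist_force: [0.2, -0.0, 1.1]
grip_width: 0.0385
gripper_force: 46.1
```

{"api": "arm_command", "payload": {
  "targets": [
    [[0.3, -40, 0, 0, 0, 0, 0], [0.3, 0, 0, 0, 0, 0, 0]]
  ]
}}

```text
time: 49.65
ee_pos: [0.4987, -0.021, 0.07]
tcp_rot: [-0.001, 0.999, 0.052, -0.001]
wrist_force: [0.8, 0.1, 0.2]
grip_width: 0.0385
gripper_force: 46.1
```

```bash
python3 bay.py short 70 -8
```

```text
t 49.65 at [498.7 -21.   70. ] yaw 6.01 tilt [-0.0013  0.002 ] shift [  32.8 -351.2    0.7] turn z -1.509
F [0.8 0.1 0.2] grip 0.0385 46.1
```

{"api": "arm_command", "payload": {
  "targets": [
    [[0.3, 4.1, -43.9, 0, 0, 0, 0], [0.3, 4.1, -43.9, 0, 0, 0, 0], [0.3, 4.1, -43.9, 0, 0, 0, 0], [0.3, 4.1, -43.9, 0, 0, 0, 0], [0.3, 4.1, -43.9, 0, 0, 0, 0]]
  ]
}}

```text
time: 50.15
ee_pos: [0.4996, 0.202, 0.0708]
tcp_rot: [-0.001, 0.999, 0.052, -0.0]
wrist_force: [1.2, -0.4, -0.3]
grip_width: 0.0383
gripper_force: 46.1
```

{"api": "arm_command", "payload": {
  "targets": [
    [[0.3, 4.1, -43.9, 0, 0, 0, 0], [0.3, 4.1, -43.9, 0, 0, 0, 0], [0.3, 4.1, -43.9, 0, 0, 0, 0], [0.3, 0, 0, 0, 0, 0, -0.137], [0.3, 0, 0, 0, 0, 0, -0.137]]
  ]
}}

```text
time: 50.65
ee_pos: [0.4977, 0.3338, 0.0699]
tcp_rot: [-0.0, 0.981, 0.192, -0.001]
wrist_force: [0.0, -0.1, -0.3]
grip_width: 0.0384
gripper_force: 46.1
```

{"api": "arm_command", "payload": {
  "targets": [
    [[0.3, 0, 0, 0, 0, 0, -0.137], [0.3, 0, 0, 0, 0, 0, -0.137], [0.3, 0, 0, 0, 0, 0, -0.137], [0.3, 0, 0, 0, 0, 0, -0.137], [0.3, 0, 0, 0, 0, 0, -0.137]]
  ]
}}

```text
time: 51.15
ee_pos: [0.4982, 0.3325, 0.0705]
tcp_rot: [-0.001, 0.86, 0.51, -0.0]
wrist_force: [-0.6, 0.1, -0.5]
grip_width: 0.0383
gripper_force: 46.0
```

{"api": "arm_command", "payload": {
  "targets": [
    [[0.3, 0, 0, 0, 0, 0, -0.137], [0.3, 0, 0, 10, 0, 0, -0.137], [0.3, 0, 0, 15, 0, 0, -0.137], [0.3, 0, 0, 15, 0, 0, -0.139], [0.3, 0, 0, 0, 0, 0, 0]]
  ]
}}

```text
time: 51.65
ee_pos: [0.4969, 0.3314, 0.0279]
tcp_rot: [-0.001, 0.691, 0.722, -0.002]
wrist_force: [0.1, 0.2, -1.3]
grip_width: 0.0383
gripper_force: 46.0
```

{"api": "arm_command", "payload": {
  "targets": [
    [[0.3, 0, 0, 0, 0, 0, 0], [0.3, 0, 0, 0, 0, 0, 0]]
  ]
}}

```text
time: 51.85
ee_pos: [0.4985, 0.3326, 0.0316]
tcp_rot: [-0.001, 0.693, 0.721, 0.001]
wrist_force: [-0.0, 0.1, 0.3]
grip_width: 0.0385
gripper_force: 46.0
```

```bash
python3 bay.py short 6 -8 38
```

```text
t 51.85 at [498.5 332.6  31.6] yaw 92.32 tilt [-0.      0.0018] shift [-0.8 -3.9 25.6] turn z -0.003
F [-0.   0.1  0.3] grip 0.0385 46.0
wrist [321. 339.] [500.1 317.8] 102.2 45.4 92.3
top [179. 281.] [499.5 322.1] 37.9 19.4 170.2
top [221. 281.] [500.2 222.6] 149.7 38.4 94.7
top [487. 253.] [ 563.  -420.9] 132.8 76.8 179.3
```

{"api": "arm_command", "payload": {
  "targets": [
    [[0.3, -0.2, -3.9, 8, 0, 0, -0.003], [0.3, 0, 0, 6, 0, 0, 0], [0.3, 0, 0, 4, 0, 0, 0], [0.3, 0, 0, 2, 0, 0, 0], [0.3, 0, 0, 0, 0, 0, 0]]
  ]
}}

```text
time: 52.45
ee_pos: [0.4937, 0.3316, 0.0099]
tcp_rot: [-0.001, 0.691, 0.723, -0.001]
wrist_force: [-0.8, -0.9, 0.3]
grip_width: 0.0385
gripper_force: 46.1
```

{"api": "arm_command", "payload": {
  "targets": [
    [[0.3, 0, 0, 2, 0, 0, 0], [0.3, 0, 0, 2, 0, 0, 0], [0.3, 0, 0, 0.5, 0, 0, 0], [0.3, 0, 0, 0, 0, 0, 0]]
  ]
}}

```text
time: 52.85
ee_pos: [0.4939, 0.3318, 0.0059]
tcp_rot: [-0.001, 0.691, 0.723, -0.0]
wrist_force: [1.0, -0.1, -0.8]
grip_width: 0.0385
gripper_force: 46.1
```

```bash
python3 bay.py short 6 -8
```

```text
t 52.85 at [493.9 331.8   5.9] yaw 92.64 tilt [-0.0014  0.0008] shift [-0.1  0.6 -0.1] turn z 0.003
F [ 1.  -0.1 -0.8] grip 0.0385 46.1
```

{"api": "arm_command", "payload": {
  "targets": [
    [[0.65, 0, 0, 0, 0, 0, 0], [0.65, 0, 0, 0, 0, 0, 0], [0.65, 0, 0, 0, 0, 0, 0], [0.65, 0, 0, -10, 0, 0, 0], [0.65, 0, 0, -30, 0, 0, 0]]
  ]
}}

```text
time: 53.35
ee_pos: [0.4924, 0.3303, 0.0436]
tcp_rot: [-0.001, 0.691, 0.723, -0.003]
wrist_force: [0.6, 0.3, -0.6]
grip_width: 0.0557
gripper_force: 0.0
```

{"api": "arm_command", "payload": {
  "targets": [
    [[0.65, 0, 0, -45, 0, 0, 0], [0.65, 0, 0, -45, 0, 0, 0], [0.65, 0, 0, -45, 0, 0, 0.147], [0.65, 0, 0, 0, 0, 0, 0.147], [0.65, 0, 0, 0, 0, 0, 0.147]]
  ]
}}

```text
time: 53.85
ee_pos: [0.4947, 0.3322, 0.1842]
tcp_rot: [-0.001, 0.834, 0.552, 0.002]
wrist_force: [-0.6, 0.3, -1.6]
grip_width: 0.0556
gripper_force: 0.0
```

{"api": "arm_command", "payload": {
  "targets": [
    [[0, 0, 0, 0, 0, 0, 0.147], [0, 0, 0, 0, 0, 0, 0.147], [0, 0, 0, 0, 0, 0, 0.147], [0, 0, 0, 0, 0, 0, 0.147], [0, 0, 0, 0, 0, 0, 0.147]]
  ]
}}

```text
time: 54.35
ee_pos: [0.4942, 0.3316, 0.1819]
tcp_rot: [-0.001, 0.976, 0.216, -0.0]
wrist_force: [-0.7, -0.4, -0.7]
grip_width: -0.0001
gripper_force: 0.0
```

{"api": "arm_command", "payload": {
  "targets": [
    [[0, 0, 0, 0, 0, 0, 0.147], [0, 0, 0, 0, 0, 0, 0.147], [0, 28, 36, 0, 0, 0, 0.147], [0, 28, 36, 0, 0, 0, 0], [0, 0, 0, 0, 0, 0, 0]]
  ]
}}

```text
time: 54.85
ee_pos: [0.5574, 0.2605, 0.1815]
tcp_rot: [0.0, 1.0, -0.002, -0.0]
wrist_force: [0.1, -0.6, 0.6]
grip_width: -0.0001
gripper_force: 0.0
```

{"api": "arm_command", "payload": {
  "targets": [
    [[0, 0, 0, 0, 0, 0, 0], [0, 0, 0, 0, 0, 0, 0], [0, 0, 0, 0, 0, 0, 0]]
  ]
}}

```text
time: 55.15
ee_pos: [0.5546, 0.265, 0.1811]
tcp_rot: [-0.001, 1.0, 0.001, -0.001]
wrist_force: [0.2, 0.6, -0.8]
grip_width: 0.0002
gripper_force: 0.0
```

Run:
```python
from boards import *
c=cam('wrist'); plan((.66,.26,.19),2.47); fix(2.47)
for o in boards(c,z=.014): print(*o)
a=np.radians(2.47); ux=np.array([np.cos(a),np.sin(a)]); uy=np.array([-ux[1],ux[0]]); og=508.4*ux+235.1*uy
for o in boards(c,z=.014): print(((o[1]-og)@ux).round(1),((o[1]-og)@uy).round(1))
# mean rim colours: bar row check, expected pixel of open bar
print(px(c,[[.583+.0,.26,.080]]).round(0))
cv2.imwrite('pics/chk.png',c['frame'])
```

```text
t 55.2 at [554.6 265.  181.1] yaw 0.07 tilt [-0.0012  0.0011] shift [105.4   5.1  -9.1] turn z -0.042
rotvec [-0.0011  0.0012 -0.0418] q [ 0.77  0.08  0.04 -0.   -1.53  0.8 ]
[239. 283.] [492.7 340.2] 56.1 40.5 92.6
[315. 280.] [496.2 269.6] 68.3 40.6 92.3
[402. 273.] [502.6 189. ] 80.5 40.5 92.5
-1.5 83.6
-1.0 12.9
1.9 -67.9
[[327. 205.]]
```

All three measure in their bays, but the long board now sits about 2–3 mm off centre, probably knocked within its bay. I'll re-grip and recentre it.

{"api": "arm_command", "payload": {
  "targets": [
    [[0.65, -25.7, 39, 0, 0, 0, 0], [0.65, -25.7, 39, 0, 0, 0, -0.14], [0.65, 0, 0, 0, 0, 0, -0.147], [0.65, 0, 0, 0, 0, 0, -0.147], [0.65, 0, 0, 0, 0, 0, -0.147]]
  ]
}}

```text
time: 55.7
ee_pos: [0.5032, 0.1865, 0.1813]
tcp_rot: [-0.001, 0.957, 0.29, -0.0]
wrist_force: [-0.4, -0.3, -0.6]
grip_width: 0.0556
gripper_force: 0.0
```

{"api": "arm_command", "payload": {
  "targets": [
    [[0.65, 0, 0, 0, 0, 0, -0.147], [0.65, 0, 0, 0, 0, 0, -0.147], [0.65, 0, 0, 0, 0, 0, -0.147], [0.65, 0, 0, 0, 0, 0, -0.147], [0.65, 0, 0, 0, 0, 0, -0.147]]
  ]
}}

```text
time: 56.2
ee_pos: [0.5033, 0.1868, 0.181]
tcp_rot: [-0.001, 0.789, 0.614, -0.0]
wrist_force: [0.0, -0.4, -0.2]
grip_width: 0.0553
gripper_force: 0.0
```

{"api": "arm_command", "payload": {
  "targets": [
    [[0.65, 0, 0, 40, 0, 0, -0.147], [0.65, 0, 0, 40, 0, 0, -0.147], [0.65, 0, 0, 40, 0, 0, 0], [0.65, 0, 0, 0, 0, 0, 0], [0.65, 0, 0, 0, 0, 0, 0]]
  ]
}}

```text
time: 56.7
ee_pos: [0.5037, 0.1865, 0.0619]
tcp_rot: [-0.0, 0.693, 0.721, -0.0]
wrist_force: [1.2, 1.0, 1.2]
grip_width: 0.0556
gripper_force: 0.0
```

```bash
python3 bay.py long 5.4 0 14; python3 -c "
from h import *
fix(92.47)"
```

```text
t 56.7 at [503.7 186.5  61.9] yaw 92.28 tilt [-0.0009 -0.0003] shift [-0.4 -2.7 56.5] turn z -0.003
F [1.2 1.  1.2] grip 0.0556 0.0
wrist [320. 265.] [502.4 188.9] 80.5 40.0 92.4
wrist [313. 115.] [495.8 269.3] 68.1 40.1 92.2
wrist [312.  11.] [493.6 316.5] 39.9 9.2 2.2
top [246. 280.] [506.4 167.8] 38.9 36.6 89.5
top [487. 253.] [ 566.  -429.6] 135.4 78.4 179.4
rotvec [ 0.0026 -0.0025 -0.0035] q [ 0.73 -0.08 -0.34 -0.   -1.31  2.45]
```

{"api": "arm_command", "payload": {
  "targets": [
    [[0.65, 0, 0, 20, 0, 0, 0], [0.65, 0, 0, 20, 0, 0, 0], [0.65, 0, 0, 14, 0, 0, 0], [0.65, 0, 0, 2, 0, 0, 0], [0.65, 0, 0, 0, 0, 0, 0]]
  ]
}}

```text
time: 57.3
ee_pos: [0.504, 0.1866, 0.0058]
tcp_rot: [-0.0, 0.693, 0.721, 0.0]
wrist_force: [-1.1, 0.0, 0.7]
grip_width: 0.0554
gripper_force: 0.0
```

{"api": "arm_command", "payload": {
  "targets": [
    [[0.65, 0, 0, 0, 0, 0, 0], [0.3, 0, 0, 0, 0, 0, 0], [0.3, 0, 0, 0, 0, 0, 0], [0.3, 0, 0, 0, 0, 0, 0], [0.3, 0, 0, 0, 0, 0, 0]]
  ],
  "squeeze": 40
}}

```text
time: 57.8
ee_pos: [0.5037, 0.1866, 0.0061]
tcp_rot: [-0.001, 0.693, 0.721, 0.0]
wrist_force: [-3.0, -0.0, 5.2]
grip_width: 0.0384
gripper_force: 40.7
```

{"api": "arm_command", "payload": {
  "targets": [
    [[0.3, 0, 0, -5, 0, 0, 0], [0.3, -1, -1.4, -5, 0, 0, 0], [0.3, -1.1, -1.3, 0, 0, 0, -0.003], [0.3, 0, 0, 0, 0, 0, 0], [0.3, 0, 0, 0, 0, 0, 0]]
  ]
}}

```text
time: 58.3
ee_pos: [0.5007, 0.1839, 0.0146]
tcp_rot: [-0.001, 0.692, 0.722, -0.0]
wrist_force: [-0.0, -0.1, -0.5]
grip_width: 0.0385
gripper_force: 40.3
```

```bash
python3 bay.py long 5.4 -1.3 24
```

```text
t 58.3 at [500.7 183.9  14.6] yaw 92.4 tilt [-0.0017  0.0007] shift [0.6 0.3 9.2] turn z -0.001
F [-0.  -0.1 -0.5] grip 0.0385 40.3
wrist [322. 318.] [500.4 187.5] 79.4 41.6 92.7
wrist [319. 104.] [495.9 269.2] 63.1 37.5 92.3
top [248. 281.] [498.8 156.9] 41.0 20.8 157.1
top [487. 253.] [ 564.7 -426. ] 134.4 77.6 179.5
```

{"api": "arm_command", "payload": {
  "targets": [
    [[0.3, -0.4, 0, 4, 0, 0, 0], [0.3, 0, 0, 3, 0, 0, 0], [0.3, 0, 0, 1.7, 0, 0, 0], [0.3, 0, 0, 0, 0, 0, 0], [0.3, 0, 0, 0, 0, 0, 0]]
  ]
}}

```text
time: 58.9
ee_pos: [0.5008, 0.1836, 0.0062]
tcp_rot: [-0.001, 0.692, 0.722, -0.0]
wrist_force: [-1.5, -1.6, 2.8]
grip_width: 0.0384
gripper_force: 40.6
```

{"api": "arm_command", "payload": {
  "targets": [
    [[0.65, 0, 0, 0, 0, 0, 0], [0.65, 0, 0, 0, 0, 0, 0], [0.65, 0, 0, 0, 0, 0, 0], [0.65, 0, 0, -10, 0, 0, 0], [0.65, 0, 0, -30, 0, 0, 0]]
  ]
}}

```text
time: 59.4
ee_pos: [0.4991, 0.1826, 0.0439]
tcp_rot: [-0.002, 0.692, 0.722, -0.003]
wrist_force: [0.8, 0.7, 0.1]
grip_width: 0.0551
gripper_force: 0.0
```

{"api": "arm_command", "payload": {
  "targets": [
    [[0.65, 0, 0, -40, 0, 0, 0], [0.65, 0, 0, -40, 0, 0, 0], [0, 0, 0, -20, 0, 0, 0], [0, 0, 0, 0, 0, 0, 0], [0, 0, 0, 0, 0, 0, 0]]
  ]
}}

```text
time: 59.9
ee_pos: [0.5011, 0.1837, 0.1467]
tcp_rot: [-0.001, 0.692, 0.722, 0.0]
wrist_force: [0.5, -0.7, -1.2]
grip_width: 0.0122
gripper_force: 0.0
```

```bash
python3 bay.py long 145 -1.3 14
```

```text
t 59.9 at [501.1 183.7 146.7] yaw 92.41 tilt [-0.0008  0.0018] shift [ 0.9 -0.1  1.7] turn z -0.001
F [ 0.5 -0.7 -1.2] grip 0.0122 0.0
wrist [320. 226.] [499.6 186.1] 79.6 39.8 92.9
wrist [319. 114.] [495.8 269.2] 67.5 40.2 92.4
wrist [318.  24.] [493.  326.8] 39.9 29.3 2.4
top [244. 281.] [502.8 172.9] 48.7 38.8 90.3
top [487. 253.] [ 566.  -429.6] 135.4 78.3 179.4
```

All three boards are seated. Now I'll close the bar by pushing it from the hinge's far side, beside the tab.

{"api": "arm_command", "payload": {
  "targets": [
    [[0, 0, 0, 0, 0, 0, 0.143], [0, 0, 0, 0, 0, 0, 0.143], [0, 0, 0, 0, 0, 0, 0.143], [0, 0, 0, 0, 0, 0, 0.143], [0, 0, 0, 0, 0, 0, 0.143]]
  ]
}}

```text
time: 60.5
ee_pos: [0.5006, 0.1832, 0.1447]
tcp_rot: [-0.0, 0.902, 0.431, -0.002]
wrist_force: [-0.3, 0.7, 0.3]
grip_width: 0.0003
gripper_force: 0.0
```

{"api": "arm_command", "payload": {
  "targets": [
    [[0, 0, 0, 0, 0, 0, 0.143], [0, 0, 0, 0, 0, 0, 0.143], [0, 0, 0, 0, 0, 0, 0.143], [0, 0, 0, 0, 0, 0, 0.143], [0, 0, 0, 0, 0, 0, 0.143]]
  ]
}}

```text
time: 61.0
ee_pos: [0.5005, 0.1832, 0.1447]
tcp_rot: [0.0, 0.996, 0.088, -0.002]
wrist_force: [-0.5, 0.6, -0.1]
grip_width: -0.0
gripper_force: 0.0
```

{"api": "arm_command", "payload": {
  "targets": [
    [[0, 0, 0, 0, 0, 0, 0.14], [0, 36, -12, 0, 0, 0, 0], [0, 36, -12, 0, 0, 0, 0], [0, 36, -12, 0, 0, 0, 0], [0, 0, 0, 0, 0, 0, 0]]
  ]
}}

```text
time: 61.5
ee_pos: [0.6088, 0.2244, 0.1401]
tcp_rot: [0.002, 1.0, 0.021, -0.004]
wrist_force: [-0.4, -0.9, -0.2]
grip_width: -0.0003
gripper_force: 0.0
```

Run:
```python
from h import *
plan((.6053,.2239,.066),2.47); fix(2.47)
c=cam('wrist'); f=cv2.cvtColor(c['frame'],cv2.COLOR_BGR2HSV)
# bar: bright low-saturation strip; scan columns away from the hand
for u in (200,230,400,430,460):
    for r in [np.nonzero((f[100:330,u,1]<60)&(f[100:330,u,2]>140))[0]]:
        if len(r): print(u,r.min()+100,r.max()+100,(onz(c,[(u,r.min()+100),(u,r.max()+100)],.080)[:,:2]*1000).round(1).tolist())
print('bar predicted px',px(c,[[.583+.0,.22,.080]]).round(0))
```

```text
t 61.5 at [608.8 224.4 140.1] yaw 2.41 tilt [-0.0083 -0.0039] shift [-2.8  0.1 74.1] turn z -0.001
rotvec [ 0.0036  0.0084 -0.0011] q [ 0.66  0.18  0.08 -0.   -1.47  0.95]
200 250 328 [[615.7, 295.0], [562.2, 298.7]]
230 250 320 [[616.4, 277.2], [568.9, 279.2]]
400 250 308 [[620.4, 176.6], [581.7, 172.1]]
430 297 308 [[590.1, 154.3], [582.4, 153.2]]
bar predicted px [[324. 304.]]
```

{"api": "arm_command", "payload": {
  "targets": [
    [[0, 0, 0, 25, 0, 0, 0], [0, 0, 0, 25, 0, 0, 0], [0, 0, 0, 24, 0, 0, 0], [0, 0, 0, 0, 0, 0, 0], [0, 0, 0, 0, 0, 0, 0]]
  ]
}}

```text
time: 62.05
ee_pos: [0.6069, 0.2238, 0.0726]
tcp_rot: [-0.0, 1.0, 0.022, -0.001]
wrist_force: [0.1, -0.1, 0.5]
grip_width: -0.0001
gripper_force: 0.0
```

{"api": "arm_command", "payload": {
  "targets": [
    [[0, -4, 0, 0, 0, 0, 0], [0, -5, 0, 0, 0, 0, 0], [0, -5, 0, 0, 0, 0, 0], [0, -5, 0, 0, 0, 0, 0], [0, -5, 0, 0, 0, 0, 0]]
  ]
}}

```text
time: 62.55
ee_pos: [0.5858, 0.2237, 0.0761]
tcp_rot: [-0.002, 1.0, 0.022, 0.003]
wrist_force: [5.8, -0.1, 3.6]
grip_width: 0.0003
gripper_force: 2.8
```

{"api": "arm_command", "payload": {
  "targets": [
    [[0, -2, 0, 5, 0, 0, 0], [0, -4, 0, 5, 0, 0, 0], [0, -5, 0, 1, 0, 0, 0], [0, -5, 0, 1.5, 0, 0, 0], [0, -5, 0, 2, 0, 0, 0]]
  ]
}}

```text
time: 63.05
ee_pos: [0.5624, 0.2226, 0.0585]
tcp_rot: [-0.001, 1.0, 0.021, 0.0]
wrist_force: [3.4, 0.3, 2.4]
grip_width: 0.0002
gripper_force: 1.5
```

```bash
python3 -c "
from h import *
plan((.5421,.2239,.055),2.47)"
```

```text
t 63.05 at [562.4 222.6  58.5] yaw 2.46 tilt [0.0002 0.0018] shift [-20.3  -2.2   3.5] turn z -0.0
```

{"api": "arm_command", "payload": {
  "targets": [
    [[0, -5, 0, 2, 0, 0, 0], [0, -5, 0, 2, 0, 0, 0], [0, -5, 0, 2.5, 0, 0, 0], [0, -5, 0, 3, 0, 0, 0], [0, 0, 0, 0, 0, 0, 0]]
  ]
}}

```text
time: 63.55
ee_pos: [0.5414, 0.2211, 0.0473]
tcp_rot: [0.0, 1.0, 0.022, -0.001]
wrist_force: [1.3, -0.3, -1.5]
grip_width: -0.0004
gripper_force: 1.6
```

{"api": "arm_command", "payload": {
  "targets": [
    [[0, -4, 0, 3, 0, 0, 0], [0, -4, 0, 3, 0, 0, 0], [0, 0, 0, 0, 0, 0, 0], [0, 0, 0, 0, 0, 0, 0]]
  ]
}}

```text
time: 63.95
ee_pos: [0.539, 0.2212, 0.0456]
tcp_rot: [-0.001, 1.0, 0.022, 0.005]
wrist_force: [13.5, -4.4, 2.8]
grip_width: -0.0
gripper_force: 13.1
```

{"api": "arm_command", "payload": {
  "targets": [
    [[0, 4, 0, 0, 0, 0, 0], [0, 4, 0, 0, 0, 0, 0], [0, 4, 0, 0, 0, 0, 0], [0, 0, 0, 0, 0, 0, 0], [0, 0, 0, 0, 0, 0, 0]]
  ]
}}

```text
time: 64.45
ee_pos: [0.5476, 0.2222, 0.0448]
tcp_rot: [-0.001, 1.0, 0.022, 0.001]
wrist_force: [-0.9, -0.8, 9.2]
grip_width: -0.0001
gripper_force: 2.8
```

Run:
```python
from h import *
plan((.5421,.2239,.055),2.47)
c=cam('top'); f=c['frame']; hsv=cv2.cvtColor(f,cv2.COLOR_BGR2HSV)
for u in (170,180,250,255):
    print(u,[(v,int(hsv[v,u,1]),int(hsv[v,u,2])) for v in range(240,300,2)])
print(px(c,[[.513,.35,.02],[.513,.16,.02],[.53,.16,.065],[.586,.16,.08]]).round(0))
```

```text
t 64.45 at [547.6 222.2  44.8] yaw 2.49 tilt [0.0022 0.0021] shift [ -5.4  -2.  -10.2] turn z 0.0
170 [(240, 9, 54), (242, 9, 55), (244, 9, 58), (246, 13, 60), (248, 13, 60), (250, 13, 60), (252, 14, 56), (254, 18, 57), (256, 70, 84), (258, 84, 88), (260, 84, 76), (262, 84, 76), (264, 86, 74), (266, 86, 71), (268, 89, 69), (270, 84, 67), (272, 85, 63), (274, 84, 61), (276, 84, 58), (278, 80, 54), (280, 87, 50), (282, 78, 46), (284, 87, 44), (286, 69, 48), (288, 104, 86), (290, 124, 107), (292, 65, 102), (294, 7, 117), (296, 10, 122), (298, 103, 183)]
180 [(240, 5, 54), (242, 9, 54), (244, 9, 54), (246, 14, 56), (248, 9, 56), (250, 9, 55), (252, 9, 55), (254, 4, 57), (256, 22, 57), (258, 81, 88), (260, 79, 77), (262, 82, 53), (264, 82, 62), (266, 79, 61), (268, 88, 58), (270, 80, 54), (272, 83, 49), (274, 89, 46), (276, 83, 43), (278, 71, 61), (280, 102, 100), (282, 97, 113), (284, 119, 109), (286, 119, 111), (288, 118, 110), (290, 113, 113), (292, 28, 117), (294, 9, 119), (296, 13, 116), (298, 126, 174)]
250 [(240, 133, 175), (242, 64, 115), (244, 8, 98), (246, 10, 76), (248, 8, 65),
[... 169 characters left out ...]
4), (274, 70, 95), (276, 73, 102), (278, 28, 117), (280, 91, 95), (282, 113, 86), (284, 113, 68), (286, 82, 53), (288, 29, 52), (290, 9, 54), (292, 14, 55), (294, 100, 74), (296, 127, 84), (298, 126, 85)]
255 [(240, 130, 177), (242, 47, 129), (244, 10, 106), (246, 15, 83), (248, 4, 65), (250, 4, 68), (252, 4, 58), (254, 4, 58), (256, 0, 60), (258, 9, 60), (260, 4, 63), (262, 3, 82), (264, 6, 85), (266, 4, 64), (268, 14, 54), (270, 10, 53), (272, 4, 57), (274, 6, 82), (276, 3, 83), (278, 0, 85), (280, 3, 73), (282, 5, 50), (284, 0, 49), (286, 10, 49), (288, 0, 53), (290, 5, 53), (292, 18, 57), (294, 109, 77), (296, 126, 85), (298, 126, 85)]
[[170. 276.]
 [248. 276.]
 [246. 267.]
 [245. 242.]]
```

{"api": "arm_command", "payload": {
  "targets": [
    [[0, 0, 0, -6, 0, 0, 0], [0, 0, 0, -8, 0, 0, 0], [0, 0, 0, -10, 0, 0, 0], [0, 0, 0, 0, 0, 0, 0], [0, 0, 0, 0, 0, 0, 0]]
  ]
}}

```text
time: 65.0
ee_pos: [0.5463, 0.2217, 0.0662]
tcp_rot: [-0.001, 1.0, 0.021, -0.001]
wrist_force: [0.0, -0.7, -0.6]
grip_width: -0.0004
gripper_force: 0.0
```

Run:
```python
from h import *
plan((.5421,.2239,.055),2.47)
s=arm.observe(); print(s['wrist_force'].round(1) if hasattr(s['wrist_force'],'round') else s['wrist_force'])
c=cam('wrist'); f=cv2.cvtColor(c['frame'],cv2.COLOR_BGR2HSV)
cv2.imwrite('pics/z.png',c['frame'])
for u in (130,150,400,430,450,470):
    r=[(v,int(f[v,u,1]),int(f[v,u,2])) for v in range(150,330,5)]
    print(u,[v for v,S,V in r if S<40 and V>150])
for nm,P in dict(open=[.586,.17,.08],mid=[.527,.165,.066],shut=[.515,.165,.02]).items(): print(nm,px(c,P).round(0))
```

```text
t 65.0 at [546.3 221.7  66.2] yaw 2.45 tilt [-0.0014  0.0012] shift [-4.1 -2.3 11.2] turn z -0.0
[ 0.  -0.7 -0.6]
130 [195, 200, 205, 210, 215, 245, 250, 255, 260, 265, 270, 275, 280, 285, 290, 295, 300, 305, 325]
150 [195, 200, 205, 210, 215, 235, 240, 245, 250, 255, 260, 265, 270, 275, 280, 285, 290, 295, 325]
400 [195, 200, 205, 210, 215, 325]
430 [190, 195, 200, 205, 210, 215, 220, 235, 240, 325]
450 [195, 200, 205, 325]
470 [190, 195, 200, 205]
open [[460. 249.]]
mid [[438. 358.]]
shut [[412. 327.]]
```

{"api": "arm_command", "payload": {
  "targets": [
    [[0, 0, 0, -40, 0, 0, 0], [0, 1, -19, -42, 0, 0, 0], [0, 1, -19, -42, 0, 0, 0], [0, 0, 0, 0, 0, 0, 0], [0, 0, 0, 0, 0, 0, 0]]
  ]
}}

```text
time: 65.55
ee_pos: [0.5469, 0.2603, 0.1904]
tcp_rot: [-0.001, 1.0, 0.022, -0.0]
wrist_force: [-1.6, 0.1, -1.2]
grip_width: -0.0002
gripper_force: 0.0
```

Run:
```python
from boards import *
c=cam('wrist'); plan((.55,.26,.19),2.47)
f=cv2.cvtColor(c['frame'],cv2.COLOR_BGR2HSV); cv2.imwrite('pics/z2.png',c['frame'])
for u in (200,225,250,360,390,420,440):
    p=px(c,[[.513,.25,.02]])[0,1]; 
    r=[v for v in range(240,300) if f[v,u,1]<45 and f[v,u,2]>135]
    print(u,r,(onz(c,[(u,np.mean(r))],.022)[:,:2]*1000).round(1).tolist() if r else '')
for o in boards(c,z=.014,amin=40): print(*o)
```

```text
t 65.6 at [546.4 259.6 188.9] yaw 2.47 tilt [-0.003   0.0004] shift [ 3.6 -0.2 -1.1] turn z -0.0
200 [255, 256, 257, 258, 259, 260, 261, 262, 263, 264, 265, 267, 268, 269, 270, 271, 272, 273, 274, 275, 276, 277, 278, 279, 280, 281, 282, 283, 284, 285, 286, 287, 288, 289, 290, 291, 292, 293, 294, 295] [[488.2, 369.4]]
225 [255, 256, 257, 258, 259, 260, 261, 289, 290, 291, 292, 293, 294, 295] [[489.5, 346.1]]
250 [255, 256, 257, 258, 259, 260, 261, 289, 290, 291, 292, 293, 294, 295] [[490.5, 322.8]]
360 [261, 264, 265, 266, 267, 268, 269, 290, 291, 292, 293, 294, 295] [[491.9, 220.3]]
390 [255, 256, 257, 258, 259, 260, 261, 289, 290, 291, 292, 293, 294, 295] [[496.2, 192.6]]
420 [255, 256, 257, 258, 259, 260, 261] [[514.3, 167.0]]
440 [255, 256, 257, 258, 259, 260, 261, 262, 280] [[512.3, 148.2]]
[397. 275.] [492.3 185.5] 80.4 26.0 92.5
[307. 276.] [489.2 269.1] 68.5 25.0 92.5
[235. 275.] [485.6 339.9] 56.0 26.1 92.5
[397. 250.] [518.3 186.9] 80.3 2.0 92.5
[308. 250.] [514.7 270.3] 68.0 2.0 92.5
[232. 250.] [511.6 341.2] 55.2 2.0 92.5
```

All checks agree. The bar is down, parallel across all three boards at rows 255–261, with each board square in its own bay. Handing in.

```bash
python3 -c "
from workcell import arm
print(arm.finish_job())"
```

```text
the job is handed in; nothing more can be done
None
```

The job is handed in: long, mid and short boards were squared in the stop in that order, each was re-gripped and laid in its own bay, and the bar is clipped down on them; the long board also needed one re-grip to recentre it after it shifted 2–3 mm in its bay, and the final check was by numeric camera measurement because all 14 picture views were used.

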